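# Roll home the seal bar of a stone case

## Task

Lift the large frosted stone box off the black case and set it down on the grey pad. Take the hand roller from its wooden dock and roll it along the groove in the case's sloping front, from one end to the other, firmly but never harder than about 45 N, until all five brass sections of the seal bar are fully home. Then put the roller back in its dock and the stone box back squarely on top of the case, leaving everything else on the desk where it is.

Things in the scene. Friction and masses are not known exactly. Their poses are not given: they have to be found in the camera images.
- case: Fixed matte black case, 115 x 180 x 95 mm (x, y, z). Origin on the desk below the middle of its flat top; z up, x away from the robot at yaw 0 (yaw within 0.3 rad), y along the seal bar. The flat top spans x -35..35 mm. In front (-x) an aluminium bevel slopes down towards the robot, 40 degrees from level, y -80..80 mm. A groove along y, 18 mm wide, is cut square into the bevel, ends open.
- case_top (a point): Centre of the case's flat top, 95 mm above the desk; axes as the case's. The large stone box starts on it and hangs over the groove.
- groove (a point): Middle of the groove, halfway along and across, level with the bevel surface (x -59.5, y 0, z 74.4 mm of the case). Axes as the case's; the bevel's outward normal, along which the roller must stand and press, is (-sin 40, 0, cos 40 degrees) in them. In the groove lies a brass seal bar: five sections end to end, each 30 mm along y and 16.5 mm wide, which sink along that normal.
- bar_end (a point): End of the seal bar at y = +75 mm of the groove (the other is at -75), level with the bevel surface. The sections' tops lie 11 to 16 mm below that surface when fully raised and 6 mm deeper, 17 to 22 mm, when home: the cushioned bed they sink to lies up to 5 mm lower in some starts. No reading gives its height: it must be felt, as a stop that gives 1 mm per 25 N.
- section1 (a joint): How far section 1 of the seal bar (centred at y = -60 mm of the groove) has sunk, in m: 0 fully raised, 0.006 on its stop; starts at 0 to 0.002. It yields at about 8 N and does not spring back; home means beyond 0.005.
- section2 (a joint): How far section 2 of the seal bar (centred at y = -30 mm of the groove) has sunk, in m: 0 fully raised, 0.006 on its stop; starts at 0 to 0.002. It yields at about 8 N and does not spring back; home means beyond 0.005.
- section3 (a joint): How far section 3 of the seal bar (centred at y = 0 mm of the groove) has sunk, in m: 0 fully raised, 0.006 on its stop; starts at 0 to 0.002. It yields at about 8 N and does not spring back; home means beyond 0.005.
- section4 (a joint): How far section 4 of the seal bar (centred at y = 30 mm of the groove) has sunk, in m: 0 fully raised, 0.006 on its stop; starts at 0 to 0.002. It yields at about 8 N and does not spring back; home means beyond 0.005.
- section5 (a joint): How far section 5 of the seal bar (centred at y = 60 mm of the groove) has sunk, in m: 0 fully raised, 0.006 on its stop; starts at 0 to 0.002. It yields at about 8 N and does not spring back; home means beyond 0.005.
- stone_box: Large loose frosted acrylic stone box, closed, 130 x 160 x 40 mm (x, y, z), about 0.35 kg, origin at the centre of its underside. On its lid, centred, a ridge handle 16 mm thick in x, 70 mm long in y, 28 mm tall (40 to 68 mm above the underside). Starts on the case's top, centred and with its axes along the case's, to about 5 mm and 0.06 rad.
- pad: Fixed grey pad, 150 x 190 mm (x, y), 3 mm thick; origin at the centre of its underside, z up.
- dock: Fixed open wooden dock for the roller, 84 x 96 x 70 mm (x, y, z), origin under its centre on the desk, z up. A rectangular well, 44 mm (x) by 76 mm (y), goes right through it from the top.
- roller: Loose hand roller, 0.4 kg, upright in the dock: flange lying across the well, wheel hanging in it, origin 6 mm above the desk over the dock's centre, x and y along the dock's. Origin at the lowest point of the wheel; z up along the grip, x along the axle, y the rolling direction; alike after a half turn about z. A fork 27 mm wide starts at z 27, a flange 72 x 40 mm (x, y) is at z 64 to 72.
- roller_grip (a point): Middle of the roller's wooden grip, 107 mm above the lowest point of the wheel; axes as the roller's. The grip is 36 mm (x) by 26 mm (y) and 70 mm tall (z 72 to 142 mm of the roller).
- wheel (a joint): Turn of the roller's steel wheel (60 mm in diameter, 14 mm wide, axle 30 mm above the roller's origin), in rad, either way without end; 0 at the start. It turns freely, 1 rad for 30 mm rolled.
- ref_stone: White ceramic colour reference stone, a round loose piece 66 mm in diameter, 24 mm tall, in front of the case. Bystander.
- gem_gauge: Loose matte black gem gauge, 50 x 130 x 30 mm. Bystander.
- small_box: Loose smaller frosted stone box, 80 x 100 x 35 mm with a 20 mm ridge. Bystander.
- loupe: Loose black and steel loupe, about 32 x 75 x 22 mm. Bystander.
Mind the look-alikes: they are no part of the job. What is shaped like the roller but red is not meant. What is shaped like the case but turquoise is not meant.

How it is judged:
On the way, in this order (a step that is already met when the one before it is completed fails the run):
1. the stone box stands on the grey pad (its centre within 50 mm of the pad's centre), upright, released (horizontal distance between stone_box and pad below 0.05 m and height (world z) of stone_box below 0.008 m and angle between stone_box's own z axis and vertical below 0.06 rad and contact force between the fingers and stone_box below 0.2 N), for 0.2 s.
2. the roller rolls in the groove under pressure: its wheel has turned over 1 rad and it bears on the case with over 6 N ((value of joint wheel above 1 rad or value of joint wheel below -1 rad) and contact force between roller and case above 6 N and distance between roller and groove below 0.1 m), for 0.02 s.
3. all five sections of the seal bar are home (sunk over 5 of 6 mm) (value of joint each of section1, section2, section3, section4, section5 above 0.005 m), for 0.2 s.
At the end, for the whole second after the job is handed in: All five sections sunk over 5 mm; the roller upright in its dock, flange down (within 15 mm of centre, 4 mm in height); the stone box flat on the case's top, within 15 mm in x and 20 mm in y of the top's centre, turned less than 0.15 rad; both released and at rest (all of step 3 and horizontal distance between roller and dock below 0.015 m and z of roller in the frame of dock between 0.002 and 0.01 m and angle between roller's own z axis and vertical below 0.08 rad and x of stone_box in the frame of case_top between -0.015 and 0.015 m and y of stone_box in the frame of case_top between -0.02 and 0.02 m and z of stone_box in the frame of case_top between -0.004 and 0.004 m and angle between stone_box's own z axis and vertical below 0.04 rad and angle between the x axis of stone_box and the x axis of case, either way round below 0.15 rad and linear speed of each of stone_box, roller below 0.02 m/s); the robot touches nothing.
It fails at once if the roller presses on the case or seal bar with over 45 N (contact force between roller and case above 45 N).
It fails at once if the stone box is tipped over 25 degrees (angle between stone_box's own z axis and vertical above 0.44 rad).
It fails at once if the reference stone, gem gauge, smaller stone box or loupe is moved over 20 mm (distance of any of ref_stone, gem_gauge, small_box, loupe from where it was at the start of the episode above 0.02 m).
It also fails if it takes over 72 s, if anything falls off the work surface, if the arm or the gripper's body presses on something with over 40 N, if the wrist force passes 120 N, or if a joint passes its speed limit or range.

## Robot

A 6-joint arm with a two-finger parallel gripper is mounted at the origin on the work surface. World frame = base frame: x ahead of the robot, y to its left, z up, the work surface at z = 0. Lengths are in m, angles in rad, forces in N, time in s.
With the tool pointing down it reaches from about 0.325 to 0.875 m from the base axis. Payload 4.4 kg.
Tool frame: the origin (TCP) lies between the finger pads; the fingertips stand 19 mm ahead of it and the grasp point (between the pads) is the TCP; z points along the fingers, x is the direction in which the jaws open and shut, and the axes are right-handed (so a half turn about z gives the same grasp; the last joint's range is limited). The gripper opens to 85 mm and grips with 20 to 120 N. Pads are 22 mm wide; open, the fingers measure 114 mm over their backs; the gripper's body (76 mm by 85 mm) begins 54 mm behind the grasp point. The pads swing forward as they close: fully open they stand 13 mm farther back than shut.
Start: joints at [-0.15, 0.207, 1.542, -0, 1.393, -0.15], TCP at [0.575, -0, 0.228] pointing down, gripper open.
Joint ranges: [-2.73, 2.73], [-0.86, 2.22], [0.23, 2.46], [-1.11, 4.25], [0.08, 2.63], [-2.82, 2.82]. Speed limits (rad/s): [2.79, 2.79, 3.14, 3.14, 3.14, 3.14].

## Interface

Orientations are given as [roll, pitch, yaw] about the fixed x, y, z axes, in that order (R = Rz(yaw) Ry(pitch) Rx(roll)).
In Python, from workcell import ctrl gives the robot as it stands.
- The arm moves only by the shell command python3 -m pendant 'ROWS' [FORCE]. ROWS is JSON, a list of rows, each a list of 3 entries, a list of its own where there are three numbers: the closure, from 0 (fully open) to 1 (shut), then the shift along the tool's x, y, z in mm, then the turn, a rotation vector about the tool's x, y, z in degrees. In form: [[hand, [tx, ty, tz], [ax, ay, az]], ...]. A call has 1 to 20 rows; each row is the pose to reach, as a shift and turn from the pose commanded when the call began, along the tool's axes at that moment; what a row does not reach only later rows make up. A row lasts 1/12 s, in which the tool goes at most 41.7 mm and 7.16 degrees, less where a joint would pass 70% of its speed; a pose out of reach is approached as far as the arm can. A call with a gripper value outside its range is refused whole. The fingers move at their own pace and stop on an object; FORCE is the grip in N (left out, the last holds). Time passes only in rows, so rows that repeat a pose let the fingers close. It gives the time, the measured TCP pose, the force and the opening at its end, in the units of the state.
- ctrl.observe(): the state, without advancing time (a new reading comes with each control period).
- ctrl.get_image(name): name is "scene" or "side" or "wrist"; returns the picture (420x560x3 uint8, red, green, blue); there is no depth.
- ctrl.calibration(name): a dict with "vfov" (degrees; the focal length in pixels is half the picture's height over the tangent of half this angle, whatever the lens; pixels are square), "cx", "cy" (the principal point, pixels), "R" (3x3) and "t" (3): a world point X has camera coordinates R X + t; the wrist camera has in their place "hand_eye" (4x4, takes a point from camera to tool coordinates, whose origin is the TCP and whose axes are the tool frame's). Camera axes: x right, y down, z forward; pixel columns grow to the right and rows downward; lengths in m; the calibration is good to about 2 mm. A picture is of the moment at which its call begins: read the wrist's pose just before it. calibration takes no time and is no camera call.
- ctrl.finish_job(): hands the job in, once; it reports no verdict.
Trained networks look in the newest picture that a camera, given by its name, has taken for a name from the list of things; names that differ only in an ending like _2 or _b are one class to them, and where a whole thing is asked for, a point or a joint stands for the part that bears it (a point fixed in the world has none). Each returns a list of dicts, best first, with "confidence" (0 to 1); they miss things now and then, are a little off and sometimes report something else, mostly with a low value. They report only what shows in the picture. A call takes as long as a camera call. They do not tell look-alikes from the thing itself.
- ctrl.trace(thing, camera): "region" (420x560 bool, what is visible of it) and "uv" ([column, row] in pixels, amid what is visible of it).
The state is a dict: "clock": time; "qpos": joint angles; "qd": joint speeds; "joint_torque": joint torques, N m; "ee_pos": TCP position; "orientation": TCP orientation; "force": force on the tool from outside, world axes, zero at the start; "moment": the same for the moment, N m; "gripper_width": finger opening in m.
Only numpy, scipy, OpenCV 4.12 (cv2) and the standard library are available. Lean on these libraries where they do the work, as an engineer would, in place of code of your own. Each camera call takes 0.05 s, during which the arm holds its last target.

## Working session

There is one attempt and no reset: what is moved stays moved. The work goes in short steps, Python scripts to look and compute and a shell command to move; the robot and the scene stay as the last step left them, time stands still between calls to the robot, and variables do not carry over. Pictures are saved under pics/ and viewed, and the job is handed in when it is done.

```bash
ls; mkdir -p pics
python3 - <<'E'
from workcell import ctrl
import cv2
print(ctrl.observe())
for n in ["scene","side","wrist"]:
    im=ctrl.get_image(n); cv2.imwrite(f"pics/{n}0.png",im[:,:,::-1])
    print(n,ctrl.calibration(n))
E
```

```text
pics
{'clock': 0.0, 'qpos': array([-1.50476000e-01,  2.07438670e-01,  1.54300019e+00,  1.36117566e-06,
        1.39348180e+00, -1.50464949e-01]), 'qd': array([-9.35408390e-04, -9.30039441e-07, -2.46513707e-04, -1.28390527e-03,
       -1.25450554e-03,  4.03234448e-04]), 'joint_torque': array([ 4.44781954e-04, -3.83034396e+01, -2.91594708e+01, -2.26178481e-04,
        1.06274080e-02,  5.83859855e-05]), 'ee_pos': array([5.74219659e-01, 1.21234260e-04, 2.26893240e-01]), 'orientation': array([-3.14124237e+00,  2.30149876e-03, -1.08901068e-05]), 'force': array([ 0.21480249, -0.52322429,  0.344517  ]), 'moment': array([ 0.01220418, -0.04141214, -0.02971715]), 'gripper_width': 0.08528187219478289}
scene {'vfov': 45.51196986743739, 'cx': 283.1940275833235, 'cy': 210.88519712349742, 'R': array([[ 0.71322752,  0.70085801, -0.01022526],
       [ 0.58671999, -0.60492939, -0.5383494 ],
       [-0.38349205,  0.37796624, -0.8426597 ]]), 't': array([-0.40194898, -0.20543161,  1.46850246])}
side {'vfov': 46.92928333717164, 'cx': 279.6099231522688, 'cy': 209.2867249807968, 'R': array([[ 0.97695937, -0.2121785 , -0.02303635],
       [-0.12976782, -0.50485212, -0.85339595],
       [ 0.16944232,  0.83672255, -0.52075395]]), 't': array([-0.47079929,  0.18240033,  1.08047286])}
wrist {'vfov': 59.981235887281635, 'cx': 280.76268212734885, 'cy': 206.7616196985417, 'hand_eye': array([[ 9.99999867e-01,  4.83120440e-04,  1.78886668e-04,
        -3.19932825e-05],
       [-5.14614440e-04,  9.52958156e-01,  3.03101450e-01,
        -7.76889859e-02],
       [-2.40370030e-05, -3.03101502e-01,  9.52958278e-01,
        -1.46154536e-01],
       [ 0.00000000e+00,  0.00000000e+00,  0.00000000e+00,
         1.00000000e+00]])}
```

View pics/scene0.png

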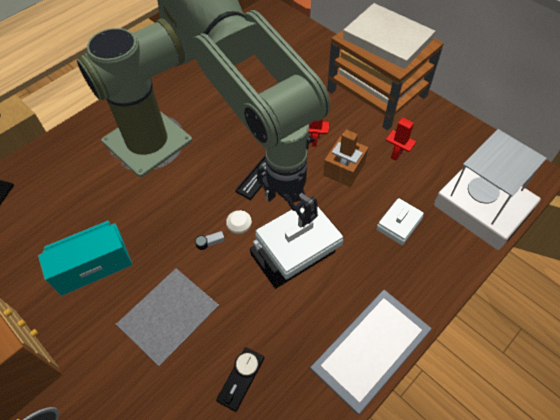

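View pics/side0.png

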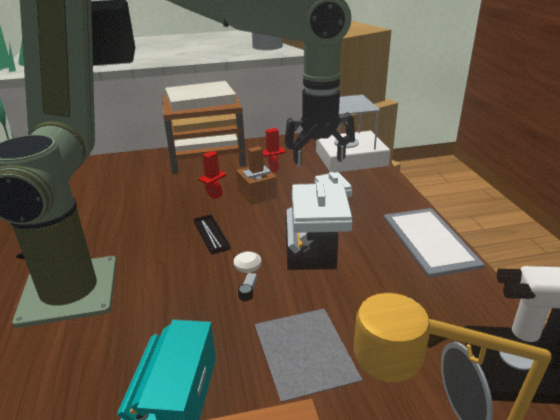

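View pics/wrist0.png

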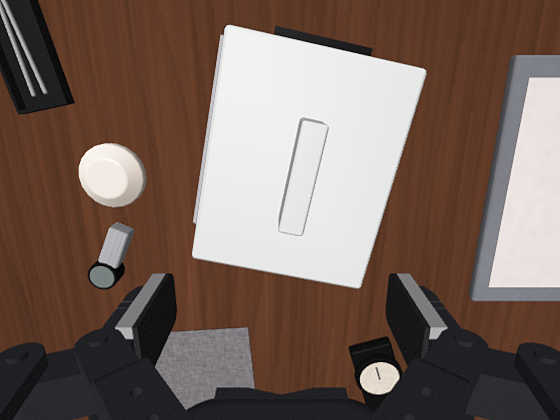

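```bash
cat > h.py <<'E'
from workcell import ctrl
import numpy as np, cv2, math
from scipy.spatial.transform import Rotation as Ro
def pose():
    s=ctrl.observe(); T=np.eye(4); T[:3,:3]=Ro.from_euler('xyz',s['orientation']).as_matrix(); T[:3,3]=s['ee_pos']; return T
def cam(name,T=None):
    c=ctrl.calibration(name); f=210/math.tan(math.radians(c['vfov']/2))
    if name=='wrist':
        M=(pose() if T is None else T)@c['hand_eye']   # cam->world
    else:
        M=np.eye(4); M[:3,:3]=c['R'].T; M[:3,3]=-c['R'].T@c['t']
    return f,c['cx'],c['cy'],M
def ray(C,uv,z):
    f,cx,cy,M=C; uv=np.atleast_2d(uv).astype(float)
    d=np.c_[(uv[:,0]-cx)/f,(uv[:,1]-cy)/f,np.ones(len(uv))]@M[:3,:3].T
    o=M[:3,3]; return o+d*((z-o[2])/d[:,2])[:,None]
def proj(C,X):
    f,cx,cy,M=C; X=np.atleast_2d(X); p=(X-M[:3,3])@M[:3,:3]
    return np.c_[p[:,0]/p[:,2]*f+cx,p[:,1]/p[:,2]*f+cy]
def rect(mask,C,z):
    v,u=np.nonzero(mask); P=ray(C,np.c_[u,v],z)[:,:2]
    return cv2.minAreaRect((P*1000).astype(np.float32))
def save(name,im): cv2.imwrite('pics/'+name,im[:,:,::-1])
E
python3 - <<'E'
from h import *
for cn in ['scene','side','wrist']:
    T=pose(); im=ctrl.get_image(cn); C=cam(cn,T); ov=im.copy()
    for th,z in [('stone_box',.135),('pad',.003),('dock',.07),('roller',.1),('case',.09),('ref_stone',.024),('gem_gauge',.03),('small_box',.035),('loupe',.02)]:
        for r in ctrl.trace(th,cn)[:3]:
            print(cn,th,round(r['confidence'],2),np.round(r['uv']),np.round(ray(C,r['uv'],z)[0],3),r['region'].sum(), [np.round(x,1) for x in rect(r['region'],C,z)])
            if r['confidence']>.5:
                c,_=cv2.findContours(r['region'].astype(np.uint8),0,1); cv2.drawContours(ov,c,-1,(255,0,255),1)
    save(f'ov_{cn}.png',ov)
print(ctrl.observe()['clock'])
E
```

```text
scene stone_box 0.7 [293. 238.] [0.588 0.008 0.135] 3515 [array([594.7,  22.3]), array([167.7, 143.2]), np.float64(78.6)]
scene pad 0.9 [170. 316.] [ 0.476 -0.29   0.003] 4967 [array([ 467.2, -289. ]), array([153.5, 190.8]), np.float64(3.9)]
scene dock 0.82 [341. 169.] [0.51  0.274 0.07 ] 920 [array([497.2, 303. ]), array([ 96.2, 145.6]), np.float64(17.1)]
scene roller 0.75 [318. 129.] [0.388 0.313 0.1  ] 311 [array([397.4, 306.6]), array([51.8, 89.2]), np.float64(42.9)]
scene roller 0.7 [347. 148.] [0.488 0.317 0.1  ] 602 [array([490.5, 324.7]), array([ 70.2, 110. ]), np.float64(18.3)]
scene roller 0.64 [404. 134.] [0.567 0.46  0.1  ] 675 [array([571.2, 444. ]), array([ 69.8, 143.8]), np.float64(10.7)]
scene case 0.91 [269. 265.] [ 0.58  -0.062  0.09 ] 952 [array([614.3, -31.3]), array([194.9, 114. ]), np.float64(34.9)]
scene case 0.75 [ 83. 260.] [ 0.263 -0.353  0.09 ] 4213 [array([ 258.2, -347.4]), array([187.3, 145.4]), np.float64(71.9)]
scene ref_stone 0.75 [238. 221.] [ 0.409 -0.006  0.024] 420 [array([410.1,  -7.7]), array([60. , 63.3]), np.float64(44.2)]
scene gem_gauge 0.93 
[... 2416 characters left out ...]
0.59  0.115 0.07 ] 1293 [array([542.4,  68.7]), array([202.8,  84.7]), np.float64(43.0)]
wrist case 0.86 [291.  38.] [0.582 0.114 0.09 ] 1372 [array([542.7,  69.2]), array([190.2,  81.6]), np.float64(43.7)]
wrist ref_stone 0.56 [112. 170.] [0.41  0.004 0.024] 3365 [array([408.1,  -1.4]), array([65.6, 63.2]), np.float64(0.0)]
wrist ref_stone 0.34 [288.  40.] [0.582 0.121 0.024] 1514 [array([535.6,  68.1]), array([234.1, 102.5]), np.float64(43.4)]
wrist gem_gauge 0.97 [374. 370.] [ 0.683 -0.229  0.03 ] 2416 [array([ 685.9, -234.1]), array([52.5, 97.1]), np.float64(21.1)]
wrist loupe 0.95 [110. 259.] [ 0.393 -0.093  0.02 ] 1779 [array([394.7, -91.8]), array([83.6, 34. ]), np.float64(59.6)]
1.65
```

```bash
cat >> h.py <<'E'
def delta(p,yaw_deg=None,R=None,unwind=True):
    """shift mm (tool axes) and rotvec deg to reach TCP at p; tool down with x axis at yaw"""
    T=pose(); 
    if R is None: R=Ro.from_euler('xyz',[math.pi,0,math.radians(yaw_deg)]).as_matrix()
    sh=T[:3,:3].T@(np.array(p)-T[:3,3])*1000
    rv=Ro.from_matrix(T[:3,:3].T@R).as_rotvec(degrees=True)
    print('shift',np.round(sh,1),'turn',np.round(rv,2))
E
python3 - <<'E'
from h import *
C=cam('wrist')
P=ray(C,[(302,119),(328,125),(303,235),(278,231)],.163); print(P.round(4),P.mean(0))
Q=ray(C,[(229,25),(426,70),(360,288),(193,257)],.135); print(Q.round(4),Q.mean(0))
delta([.587,.03,.205],-11.8)
E
```

```text
[[ 0.587   0.0626  0.163 ]
 [ 0.6019  0.0593  0.163 ]
 [ 0.5889 -0.008   0.163 ]
 [ 0.5733 -0.0053  0.163 ]] [0.587779   0.02712711 0.163     ]
[[ 0.5442  0.1151  0.135 ]
 [ 0.6645  0.0901  0.135 ]
 [ 0.6339 -0.0617  0.135 ]
 [ 0.5117 -0.0365  0.135 ]] [0.58857109 0.0267437  0.135     ]
shift [ 12.  -30.   23.1] turn [ 0.  -0.  11.8]
```

View pics/ov_wrist.png

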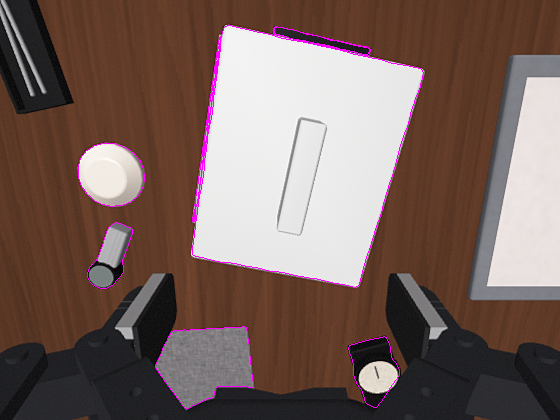

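```bash
python3 -m pendant '[[0,[14,-27,35],[0,0,11.8]],[0,[14,-27,35],[0,0,11.8]],[0,[14,-27,60],[0,0,11.8]],[0,[14,-27,70],[0,0,11.8]],[0,[14,-27,70],[0,0,11.8]],[1,[14,-27,70],[0,0,11.8]],[1,[14,-27,70],[0,0,11.8]],[1,[14,-27,70],[0,0,11.8]],[1,[14,-27,70],[0,0,11.8]],[1,[14,-27,70],[0,0,11.8]],[1,[14,-27,70],[0,0,11.8]],[1,[14,-27,70],[0,0,11.8]],[1,[14,-27,70],[0,0,11.8]]]' 60
```

```text
clock: 2.73
ee_pos: [0.5886, 0.0271, 0.159]
orientation: [3.141, 0.001, -0.206]
force: [-3.7, 0.4, 5.2]
gripper_width: 0.012
```

Run:
```python
from h import *
save('w1.png',ctrl.get_image('wrist')); s=ctrl.observe(); print(s['gripper_width'],s['force'],s['moment'])
im=ctrl.get_image('side'); save('s1.png',cv2.resize(im[150:290,220:400],None,fx=4,fy=4))
```

```text
0.012252443063797313 [-4.15199458  0.76806032  5.86107486] [0.01438633 0.64923062 0.02737336]
```

View pics/w1.png

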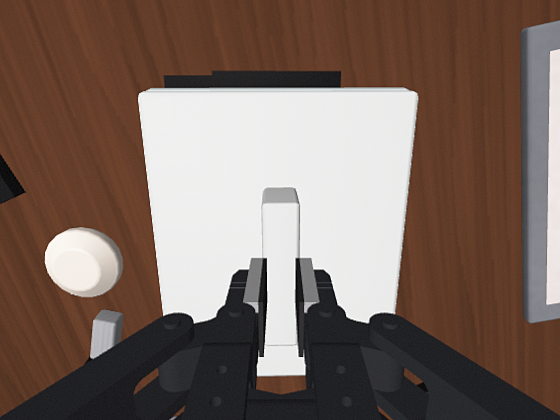

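View pics/s1.png

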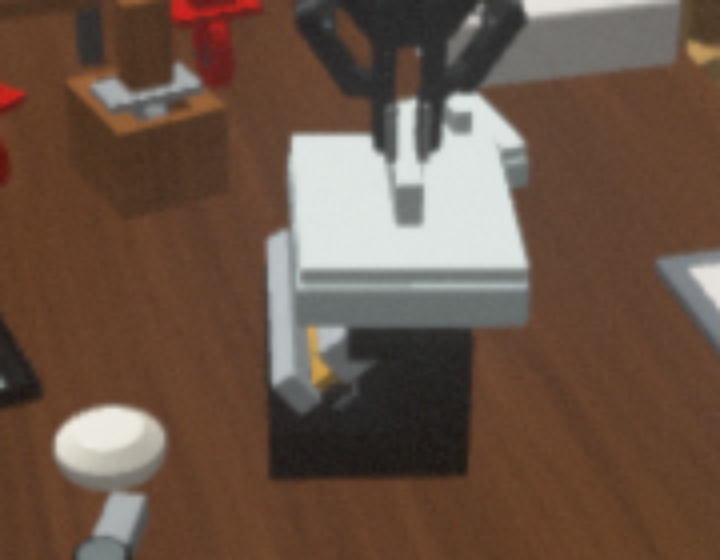

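```bash
python3 - <<'E'
from h import *
delta([.467,-.290,.23],4)
delta([.467,-.290,.069],4)
E
python3 -m pendant '[[1,[0,0,-8],[0,0,0]],[1,[0,0,-25],[0,0,0]],[1,[0,0,-50],[0,0,0]],[1,[0,0,-50],[0,0,0]]]'
```

```text
shift [-54.3 335.2 -70.9] turn [ 1.000e-02  4.000e-02 -1.579e+01]
shift [-54.2 335.2  90.1] turn [ 1.000e-02  4.000e-02 -1.579e+01]
clock: 3.17
ee_pos: [0.5921, 0.0267, 0.2127]
orientation: [-3.141, -0.009, -0.206]
force: [1.2, -0.1, -2.0]
gripper_width: 0.0119
```

Run:
```python
from h import *
save('w2.png',ctrl.get_image('wrist')); s=ctrl.observe(); print(s['ee_pos'],s['orientation'],s['force'],s['moment'])
im=ctrl.get_image('side'); save('s2.png',cv2.resize(im[100:290,200:420],None,fx=3.5,fy=3.1))
```

```text
[0.59141548 0.02673939 0.21070869] [-3.14080511 -0.00711921 -0.20597908] [ 0.49774702 -0.06156537 -3.82661061] [ 0.00245368 -0.04403299 -0.02574318]
```

View pics/s2.png

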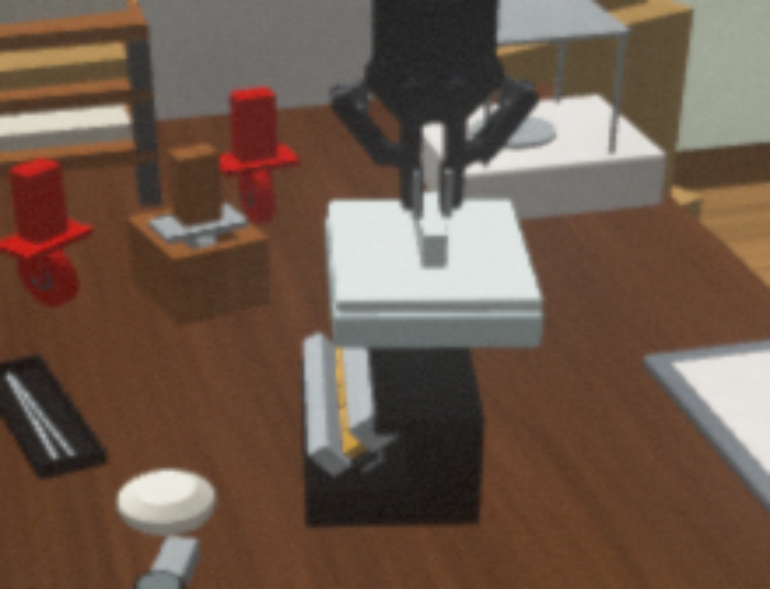

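View pics/w2.png

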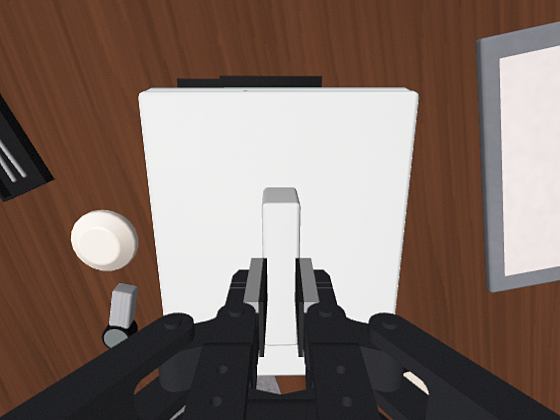

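Run:
```python
from h import *
delta([.467,-.290,.21],4)
delta([.467,-.290,.069],4)
```

```text
shift [-55.4 335.3  -1.6] turn [ 1.00e-02 -1.50e-01 -1.58e+01]
shift [-55.8 335.3 139.4] turn [ 1.00e-02 -1.50e-01 -1.58e+01]
```

```bash
python3 -m pendant '[[1,[-5,30,0],[0,0,-2]],[1,[-12,70,0],[0,0,-5]],[1,[-19,110,0],[0,0,-9]],[1,[-26,150,0],[0,0,-12]],[1,[-33,190,0],[0,0,-15.8]],[1,[-40,230,0],[0,0,-15.8]],[1,[-47,270,0],[0,0,-15.8]],[1,[-52,310,0],[0,0,-15.8]],[1,[-55,330,20],[0,0,-15.8]],[1,[-55.5,335,50],[0,0,-15.8]],[1,[-55.5,335,85],[0,0,-15.8]],[1,[-55.5,335,110],[0,0,-15.8]],[1,[-55.5,335,125],[0,0,-15.8]],[1,[-55.5,335,131],[0,0,-15.8]],[1,[-55.5,335,131],[0,0,-15.8]],[1,[-55.5,335,131],[0,0,-15.8]]]'
python3 - <<'E'
from h import *
save('w3.png',ctrl.get_image('wrist'))
delta([.467,-.290,.067],4)
E
```

```text
clock: 4.6
ee_pos: [0.466, -0.2893, 0.0766]
orientation: [-3.141, 0.001, 0.07]
force: [1.1, -0.3, -2.8]
gripper_width: 0.0121
shift [ 0.1 -0.  10.8] turn [ 0.07 -0.06  0.01]
```

View pics/w3.png

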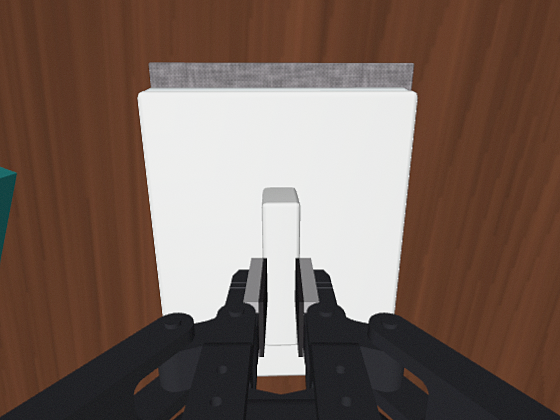

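```bash
python3 -m pendant '[[1,[0,0,5],[0,0,0]],[1,[0,0,10],[0,0,0]],[1,[0,0,10.5],[0,0,0]],[1,[0,0,10.5],[0,0,0]]]'; python3 -m pendant '[[0.2,[0,0,0],[0,0,0]],[0,[0,0,0],[0,0,0]],[0,[0,0,0],[0,0,0]],[0,[0,0,0],[0,0,0]],[0,[0,0,-15],[0,0,0]],[0,[0,0,-50],[0,0,0]],[0,[0,0,-90],[0,0,0]],[0,[0,0,-130],[0,0,0]],[0,[0,0,-170],[0,0,0]],[0,[0,0,-170],[0,0,0]]]';python3 - <<'E'
from h import *
T=pose();C=cam('wrist',T)
im=ctrl.get_image('wrist');save('w4.png',im)
for r in ctrl.trace('stone_box','wrist')[:1]: print(r['confidence'],rect(r['region'],C,.043))
cn='scene'; im=ctrl.get_image(cn); C=cam(cn); save('sc4.png',im); save('sc4z.png',cv2.resize(im[80:300,200:440],None,fx=3,fy=2.7))
im=ctrl.get_image('side');save('si4z.png',cv2.resize(im[120:300,180:400],None,fx=3.5,fy=3.3))
print(ctrl.observe()['clock'])
E
```

```text
clock: 4.98
ee_pos: [0.4666, -0.2899, 0.067]
orientation: [3.141, -0.001, 0.07]
force: [0.2, 0.1, -2.9]
gripper_width: 0.0119
clock: 5.82
ee_pos: [0.4707, -0.2933, 0.2475]
orientation: [3.128, -0.014, 0.07]
force: [1.0, -1.0, 2.0]
gripper_width: 0.0857
0.75 ((465.4786376953125, -288.9803466796875), (125.95037078857422, 156.40721130371094), 3.8642520904541016)
6.0167
```

View pics/w4.png

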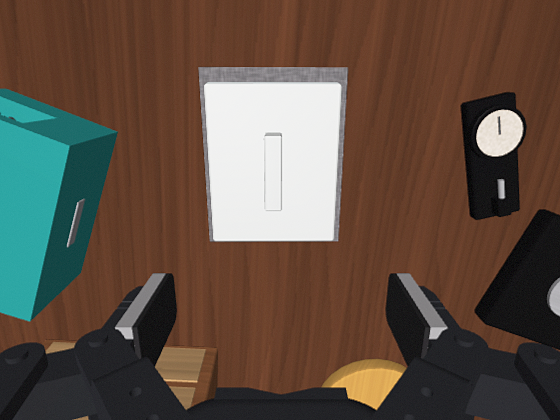

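View pics/sc4z.png

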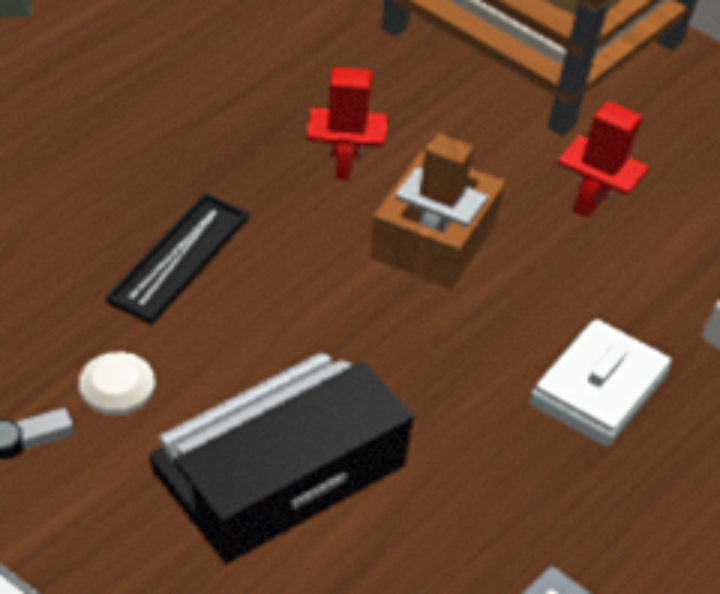

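View pics/si4z.png

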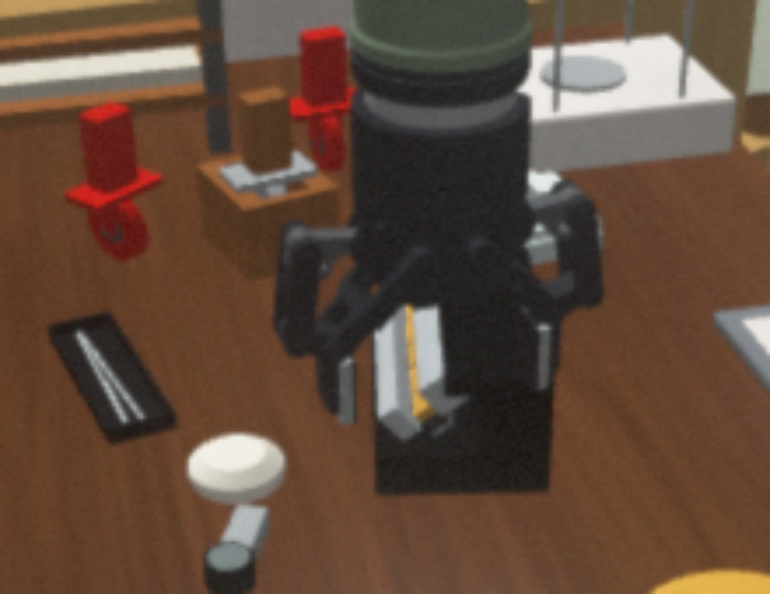

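Run:
```python
from h import *
delta([.57,.06,.27],-11.8)
delta([.49,.29,.27],-11.8)
```

```text
shift [ 128.5 -341.   -34.1] turn [-0.06  0.08 15.8 ]
shift [  64.7 -576.   -33.7] turn [-0.06  0.08 15.8 ]
```

```bash
python3 -m pendant '[[0,[14,-38,-10],[0,0,5]],[0,[28,-76,-30],[0,0,10]],[0,[43,-114,-30],[0,0,15.8]],[0,[57,-152,-30],[0,0,15.8]],[0,[71,-190,-30],[0,0,15.8]],[0,[86,-228,-30],[0,0,15.8]],[0,[100,-266,-30],[0,0,15.8]],[0,[114,-304,-30],[0,0,15.8]],[0,[128,-341,-30],[0,0,15.8]],[0,[128,-341,-30],[0,0,15.8]],[0,[128,-341,-30],[0,0,15.8]]]'
python3 - <<'E'
from h import *
T=pose();np.save('T5.npy',T);C=cam('wrist',T)
im=ctrl.get_image('wrist');save('w5.png',im)
for r in ctrl.trace('case','wrist')[:1]: print(r['confidence'],rect(r['region'],C,.095))
print(T)
delta([.49,.29,.30],-11.8)
E
```

```text
clock: 6.93
ee_pos: [0.5689, 0.0617, 0.2637]
orientation: [3.141, 0.005, -0.202]
force: [0.5, 0.1, -0.3]
gripper_width: 0.0854
0.91 ((567.8350830078125, 32.38804626464844), (184.85372924804688, 107.44761657714844), 77.95344543457031)
[[ 9.79738615e-01 -2.00213894e-01 -5.16172119e-03  5.68876658e-01]
 [-2.00216759e-01 -9.79751626e-01 -3.91964849e-05  6.16737432e-02]
 [-5.04935704e-03  1.07186540e-03 -9.99986677e-01  2.63720193e-01]
 [ 0.00000000e+00  0.00000000e+00  0.00000000e+00  1.00000000e+00]]
shift [-124.6 -209.8  -35.3] turn [0.08 0.22 0.01]
```

View pics/w5.png

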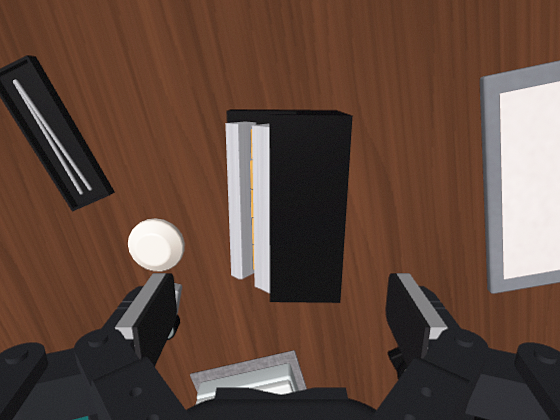

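Run:
```python
import cv2
im=cv2.imread('pics/w5.png'); a=cv2.resize(im[95:315,215:365],None,fx=4,fy=4,interpolation=cv2.INTER_CUBIC)
import numpy as np
a=np.clip(255*(a/255.)**.5,0,255).astype(np.uint8)
cv2.imwrite('pics/w5a.png',a[:440]); cv2.imwrite('pics/w5b.png',a[440:])
```

```text
(no output)
```

View pics/w5a.png

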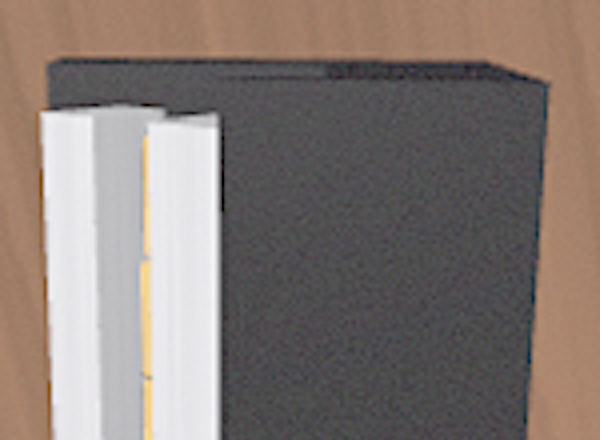

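View pics/w5b.png

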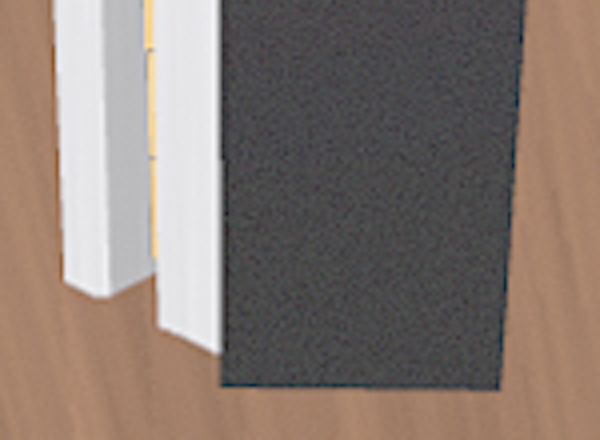

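```bash
cat > fitc.py <<'E'
from h import *
from scipy.optimize import least_squares
C=cam('wrist',np.load('T5.npy'))
X=np.array([(35,90,95),(35,-90,95),(-35,-90,95),(-35,80,95),(-35,-80,95),(-52.6,80,80.2),(-52.6,-80,80.2),(-66.4,80,68.6),(-66.4,-80,68.6)])/1000
uv=np.array([(351.75,115.5),(339.75,302.25),(270.25,301.75),(269.75,124),(269.75,293.25),(252.25,126),(254.5,286.75),(238.75,122.75),(241.5,279.25)])
def W(p): return X@Ro.from_euler('z',p[2]).as_matrix().T+[p[0],p[1],p[3] if len(p)>3 else 0]
for p0 in ([.588,.027,-.2],[.588,.027,-.2,0]):
    s=least_squares(lambda p:(proj(C,W(p))-uv).ravel(),p0)
    print(s.x,np.degrees(s.x[2])); print((proj(C,W(s.x))-uv).round(1).tolist())
E
python3 fitc.py
```

```text
[ 0.5865912   0.02577582 -0.21066683] -12.070320407355048
[[1.9, -0.1], [1.1, 0.1], [-0.1, -0.2], [0.6, 2.6], [0.4, -0.5], [-1.2, -1.1], [-1.1, -1.9], [-1.7, 0.8], [-0.3, -0.2]]
[ 5.86598709e-01  2.58065961e-02 -2.10666465e-01  1.09157400e-04] -12.070299309209444
[[2.0, -0.2], [1.1, 0.2], [-0.1, -0.1], [0.6, 2.6], [0.4, -0.5], [-1.2, -1.2], [-1.1, -1.9], [-1.7, 0.8], [-0.3, -0.1]]
```

```bash
cat >> h.py <<'E'
CASE=(.587,.026,-12.1)
def Rg(yaw=None):
    yaw=CASE[2] if yaw is None else yaw
    a=math.radians(40); c,s=math.cos(a),math.sin(a)
    return Ro.from_euler('z',yaw,degrees=True).as_matrix()@np.array([[c,0,s],[0,-1,0],[s,0,-c]])
def gpt(xs,y,h):
    """world point: xs along slope(up), y along groove, h outward from bevel surface (m)"""
    a=math.radians(40); c,s=math.cos(a),math.sin(a)
    p=np.array([-.0595,0,.0744])+xs*np.array([c,0,s])+np.array([0,y,0])+h*np.array([-s,0,c])
    return Ro.from_euler('z',CASE[2],degrees=True).as_matrix()@p+[CASE[0],CASE[1],0]
E
python3 - <<'E'
from h import *
print(gpt(0,0,.16)); delta(gpt(0,0,.16),R=Rg())
E
```

```text
[0.42826079 0.06003074 0.19696711]
shift [-137.7   27.8   68.1] turn [-3.000e-02  4.022e+01  3.200e-01]
```

```bash
python3 -m pendant '[[0,[-25,5,5],[0,6.7,0]],[0,[-50,10,15],[0,13.4,0]],[0,[-75,15,30],[0,20.1,0]],[0,[-100,20,45],[0,26.8,0]],[0,[-120,24,60],[0,33.5,0]],[0,[-138,28,68],[0,40.2,0.3]],[0,[-138,28,68],[0,40.2,0.3]],[0,[-138,28,68],[0,40.2,0.3]],[0,[-138,28,68],[0,40.2,0.3]]]'
python3 - <<'E'
from h import *
T=pose();np.save('T6.npy',T);C=cam('wrist',T)
im=ctrl.get_image('wrist');save('w6.png',im)
print(T[:3,3]); delta(gpt(0,0,.16),R=Rg()); print(ctrl.observe()['qpos'])
pts=[gpt(xs,y,0) for xs in(.009,-.009) for y in (.08,-.08)]; print(proj(C,pts))
a=im.copy()
for p in proj(C,pts): cv2.circle(a,tuple(int(v) for v in p),1,(255,0,0),-1)
save('w6o.png',cv2.resize(a[60:360,180:400],None,fx=2.7,fy=2))
E
```

```text
clock: 7.78
ee_pos: [0.4291, 0.0593, 0.1985]
orientation: [-3.14, -0.702, -0.214]
force: [0.2, -0.0, 1.3]
gripper_width: 0.0855
[0.4291165  0.05932583 0.19851648]
shift [-5.8  0.3  1.3] turn [-0.08 -0.47 -0.17]
[ 0.07013463 -0.48461539  2.36253199 -0.32175883  0.60116284  0.48752233]
[[288.67437888  87.49736079]
 [287.82433369 267.75910109]
 [266.20026237  87.53475987]
 [268.55101692 267.8188669 ]]
```

View pics/w6.png

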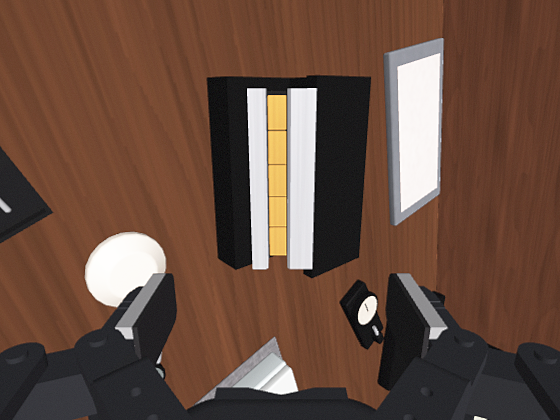

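View pics/w6o.png

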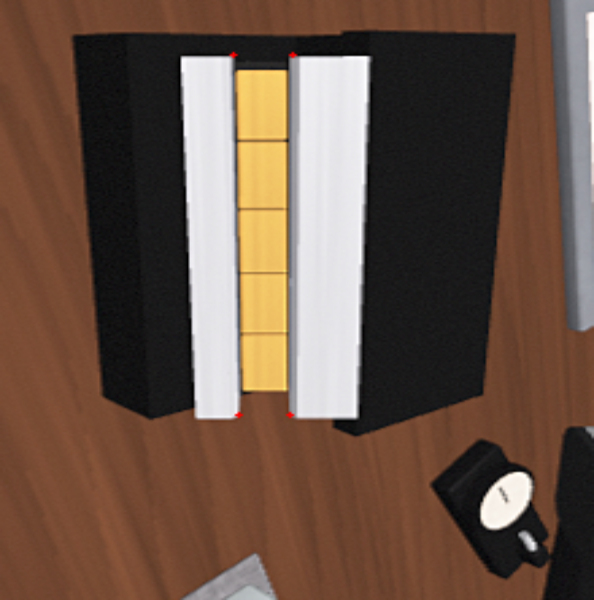

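Run:
```python
from h import *
for i in range(3):
    s=ctrl.observe(); print(s['clock'],s['ee_pos'],s['orientation'],s['qd'].round(3)); delta(gpt(0,0,.16),R=Rg()); 
    ctrl.get_image('scene')
```

```text
7.8333 [0.43183699 0.05951501 0.20173403] [-3.13775535 -0.70627245 -0.21498627] [ 0.001  0.021 -0.08  -0.001  0.002  0.006]
shift [-5.8  0.3  1.3] turn [-0.08 -0.47 -0.17]
7.8833 [0.43302296 0.05961294 0.20306336] [-3.13709474 -0.70784593 -0.21552436] [ 0.004  0.015 -0.033 -0.003  0.004  0.006]
shift [-7.6  0.6  1.5] turn [-0.1  -0.56 -0.19]
7.9333 [0.43330341 0.05973307 0.20331265] [-3.1369093  -0.70790997 -0.21561042] [ 0.006  0.006 -0.001 -0.001  0.004  0.002]
shift [-7.9  0.8  1.6] turn [-0.1  -0.56 -0.19]
```

Run:
```python
from h import *
T=pose();np.save('T7.npy',T);C=cam('wrist',T);print(ctrl.observe()['qpos'])
im=ctrl.get_image('wrist');a=im.copy()
pts=[gpt(xs,y,0) for xs in(.009,-.009) for y in (.08,0,-.08)]+[gpt(.032,y,0) for y in (.08,-.08)]; print(proj(C,pts))
for p in proj(C,pts): cv2.circle(a,tuple(int(round(v)) for v in p),1,(255,0,0),-1)
save('w7o.png',cv2.resize(a[60:360,180:400],None,fx=2.7,fy=2))
delta([.49,.29,.30],-11.8)
```

```text
[ 0.07087446 -0.4828142   2.35944194 -0.32195241  0.60177958  0.48818371]
[[280.48420683  89.52756079]
 [280.76548398 185.99810288]
 [281.00702455 268.84006058]
 [258.11469221  89.59293586]
 [260.09701104 186.10010861]
 [261.79917154 268.96805816]
 [309.03712104  89.4441147 ]
 [305.52800831 268.67665728]]
shift [  68.9 -237.3  -68.9] turn [-4.000e-02 -4.045e+01 -4.000e-01]
```

View pics/w7o.png

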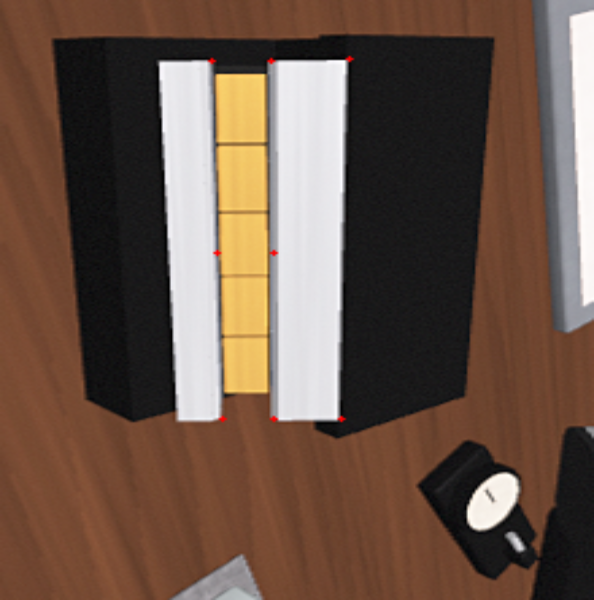

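```bash
python3 -m pendant '[[0,[15,-10,-30],[0,-6.7,0]],[0,[30,-40,-50],[0,-13.4,0]],[0,[45,-75,-65],[0,-20.1,0]],[0,[60,-110,-69],[0,-26.8,0]],[0,[69,-145,-69],[0,-33.5,0]],[0,[69,-180,-69],[0,-40.4,0]],[0,[69,-210,-69],[0,-40.4,-0.4]],[0,[69,-237,-69],[0,-40.4,-0.4]],[0,[69,-237,-69],[0,-40.4,-0.4]],[0,[69,-237,-69],[0,-40.4,-0.4]],[0,[69,-237,-69],[0,-40.4,-0.4]]]'
python3 - <<'E'
from h import *
T=pose();np.save('T8.npy',T);C=cam('wrist',T);print(ctrl.observe()['qd'].round(3),T[:3,3])
im=ctrl.get_image('wrist');save('w8.png',im)
for th,z in(('dock',.07),('roller',.078)):
  for r in ctrl.trace(th,'wrist')[:2]: print(th,r['confidence'],r['uv'],rect(r['region'],C,z))
E
```

```text
clock: 8.95
ee_pos: [0.4875, 0.29, 0.2964]
orientation: [3.141, 0.003, -0.204]
force: [-1.3, -0.4, -0.2]
gripper_width: 0.0853
[-0.014 -0.03   0.027  0.003 -0.002  0.001] [0.48754524 0.29001728 0.29635613]
dock 0.56 [247.8, 127.5] ((482.1622009277344, 323.28875732421875), (84.60450744628906, 97.38638305664062), 15.117764472961426)
dock 0.46 [469.5, 122.0] ((679.6378784179688, 294.3416748046875), (80.12289428710938, 93.32925415039062), 6.444868087768555)
roller 0.94 [319.1, 7.1] ((543.40283203125, 430.25689697265625), (11.990928649902344, 41.20441436767578), 78.28839874267578)
roller 0.77 [147.1, 152.5] ((354.212890625, 331.7657470703125), (95.06047058105469, 56.0871467590332), 24.377967834472656)
```

View pics/w8.png

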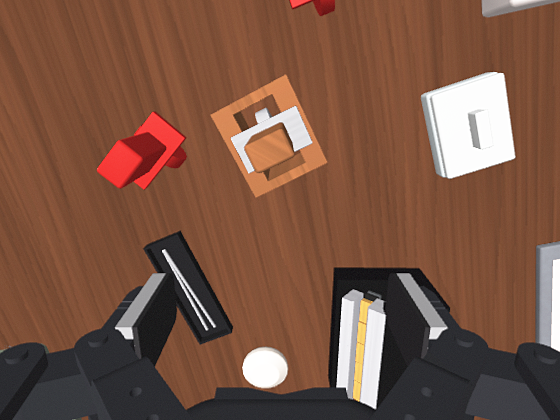

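Run:
```python
from h import *
import cv2
im=cv2.imread('pics/w8.png'); cv2.imwrite('pics/w8z.png',cv2.resize(im[65:205,200:340],None,fx=4.2,fy=4.2,interpolation=cv2.INTER_CUBIC))
C=cam('wrist',np.load('T8.npy'))
P=ray(C,[(211,112),(288,75),(327,163),(256,196)],.07)*1000; print(P.round(0).tolist(),P.mean(0), cv2.minAreaRect(P[:,:2].astype(np.float32)))
```

```text
[[431.0, 361.0, 70.0], [512.0, 379.0, 70.0], [535.0, 287.0, 70.0], [455.0, 267.0, 70.0]] [483.26825174 323.38169595  70.        ] ((482.91168212890625, 323.7547607421875), (83.65802001953125, 96.68135833740234), 13.938386917114258)
```

View pics/w8z.png

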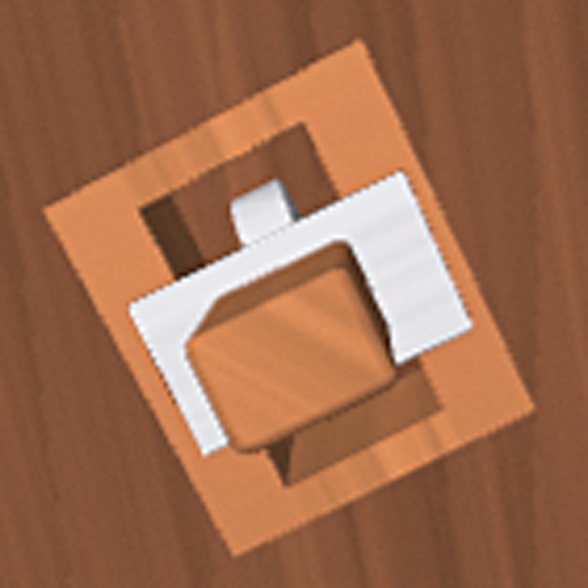

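Run:
```python
from h import *
C=cam('wrist',np.load('T8.npy'))
P=ray(C,[(210.7,114.5),(285.7,74.5),(327.4,162.6),(256,197.1)],.07)*1000; print(P.mean(0), cv2.minAreaRect(P[:,:2].astype(np.float32)))
q=np.array([(190,345),(350,268),(395,375),(250,452)])/4.2+[200,65]
P=ray(C,q,.148)*1000; print(P.mean(0),cv2.minAreaRect(P[:,:2].astype(np.float32)))
q=np.array([(128,305),(403,170),(473,323),(205,455)])/4.2+[200,65]
P=ray(C,q,.078)*1000; print(P.mean(0),cv2.minAreaRect(P[:,:2].astype(np.float32)))
delta([.483,.323,.21],14.8)
delta([.483,.323,.113],14.8)
```

```text
[482.56963001 322.8221599   70.        ] ((482.6009216308594, 322.76177978515625), (83.3643569946289, 96.33926391601562), 15.191786766052246)
[485.23541128 322.46491755 148.        ] ((485.25238037109375, 322.0542297363281), (33.999969482421875, 23.71908187866211), 13.671630859375)
[484.27537932 322.3882686   78.        ] ((484.4184265136719, 322.145751953125), (71.80133056640625, 40.001739501953125), 13.826818466186523)
shift [-10.5 -32.2  86.8] turn [-1.000e-02  1.600e-01 -2.658e+01]
shift [-10.2 -32.3 183.8] turn [-1.000e-02  1.600e-01 -2.658e+01]
```

```bash
python3 -m pendant '[[0,[-9,-31,20],[0,0,-7]],[0,[-9,-31,40],[0,0,-14]],[0,[-9,-31,60],[0,0,-21]],[0,[-9,-31,80],[0,0,-26.2]],[0,[-9,-31,110],[0,0,-26.2]],[0,[-9,-31,145],[0,0,-26.2]],[0,[-9,-31,170],[0,0,-26.2]],[0,[-9,-31,184],[0,0,-26.2]],[0,[-9,-31,184],[0,0,-26.2]],[0,[-9,-31,184],[0,0,-26.2]]]'; python3 -m pendant '[[1,[0,0,0],[0,0,0]],[1,[0,0,0],[0,0,0]],[1,[0,0,0],[0,0,0]],[1,[0,0,0],[0,0,0]],[1,[0,0,0],[0,0,0]],[1,[0,0,0],[0,0,0]],[1,[0,0,0],[0,0,0]]]' 120
python3 - <<'E'
from h import *
s=ctrl.observe();print(s)
save('w9.png',ctrl.get_image('wrist'))
E
```

```text
clock: 9.93
ee_pos: [0.4833, 0.3215, 0.1121]
orientation: [-3.141, 0.005, 0.252]
force: [0.6, 0.2, 1.2]
gripper_width: 0.0855
clock: 10.52
ee_pos: [0.4843, 0.3229, 0.1141]
orientation: [-3.14, 0.001, 0.253]
force: [-2.5, -0.7, 5.4]
gripper_width: 0.0346
{'clock': 10.5167, 'qpos': array([0.43846343, 0.33766142, 1.62729905, 0.00174568, 1.17754926,
       0.18461906]), 'qd': array([-2.03391814e-05,  2.28581470e-04,  1.66695892e-03, -1.38537078e-03,
        1.57269050e-03,  2.16600525e-04]), 'joint_torque': array([-2.14336202e-01, -3.75645089e+01, -2.47473639e+01,  1.37662675e-02,
       -5.09457272e-01, -1.88402046e-02]), 'ee_pos': array([0.48432957, 0.3228789 , 0.11405872]), 'orientation': array([-3.14017668e+00,  1.19790399e-03,  2.53175554e-01]), 'force': array([-2.52521822, -0.74534486,  5.36637978]), 'moment': array([-0.15896718,  0.14525364, -0.07604265]), 'gripper_width': 0.034584740721894866}
```

View pics/w9.png

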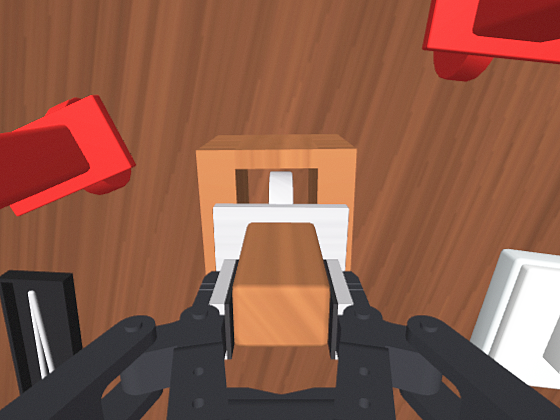

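```bash
python3 -m pendant '[[1,[0,0,-10],[0,0,0]],[1,[0,0,-40],[0,0,0]],[1,[0,0,-80],[0,0,0]],[1,[0,0,-110],[0,0,0]],[1,[0,0,-125],[0,0,0]],[1,[0,0,-125],[0,0,0]],[1,[0,0,-125],[0,0,0]]]'
python3 - <<'E'
from h import *
print(gpt(0,.062,.128)); delta(gpt(0,.062,.148),R=Rg());delta(gpt(0,.062,.148),-12.1)
save('w10.png',ctrl.get_image('wrist')); print(ctrl.observe()['force'])
E
```

```text
clock: 11.15
ee_pos: [0.484, 0.3224, 0.2375]
orientation: [-3.14, 0.003, 0.253]
force: [-0.5, -0.2, -4.8]
gripper_width: 0.0344
[0.46136936 0.11634161 0.17245369]
shift [-84.9 188.1  49.8] turn [-9.31 39.43 25.49]
shift [-84.9 188.1  49.8] turn [-0.03  0.16 26.59]
[-0.60434238  0.53126055 -4.64276477]
```

View pics/w10.png

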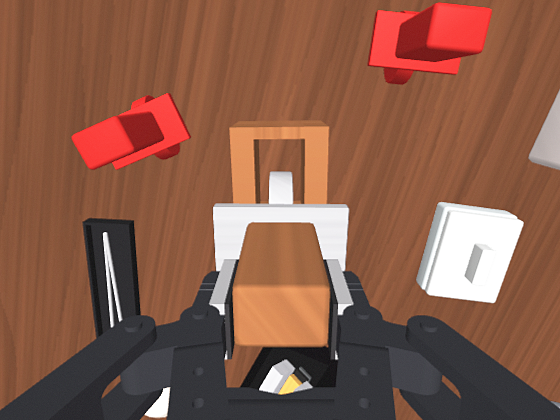

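```bash
python3 -m pendant '[[1,[-11,24,0],[-1.2,4.9,3.2]],[1,[-21,47,0],[-2.3,9.9,6.4]],[1,[-32,71,0],[-3.5,14.8,9.6]],[1,[-42,94,0],[-4.7,19.7,12.7]],[1,[-53,118,0],[-5.8,24.6,15.9]],[1,[-64,141,0],[-7,29.6,19.1]],[1,[-74,165,10],[-8.1,34.5,22.3]],[1,[-85,188,25],[-9.3,39.4,25.5]],[1,[-85,188,50],[-9.3,39.4,25.5]],[1,[-85,188,50],[-9.3,39.4,25.5]],[1,[-85,188,50],[-9.3,39.4,25.5]],[1,[-85,188,50],[-9.3,39.4,25.5]],[1,[-85,188,50],[-9.3,39.4,25.5]]]'
python3 - <<'E'
from h import *
delta(gpt(0,.062,.128),R=Rg()); s=ctrl.observe(); print(s['qpos'],s['qd'].round(3),s['force'])
save('w11.png',ctrl.get_image('wrist')); im=ctrl.get_image('side');save('s11.png',cv2.resize(im[100:290,200:420],None,fx=3.5,fy=3.1))
delta(gpt(0,.062,.128),R=Rg());
E
```

```text
clock: 12.28
ee_pos: [0.4507, 0.12, 0.1897]
orientation: [-3.14, -0.7, -0.212]
force: [0.2, -0.1, -3.9]
gripper_width: 0.0344
shift [-2.6  1.4 20.4] turn [-0.08 -0.1  -0.03]
[ 0.28403222 -0.3068426   2.28081379 -0.56488307  0.60589594  0.87238167] [ 0.001 -0.006 -0.007 -0.004  0.002  0.004] [ 0.15666994 -0.12232782 -3.85796074]
shift [-2.4  1.2 20.5] turn [-0.07 -0.1  -0.04]
```

View pics/w11.png

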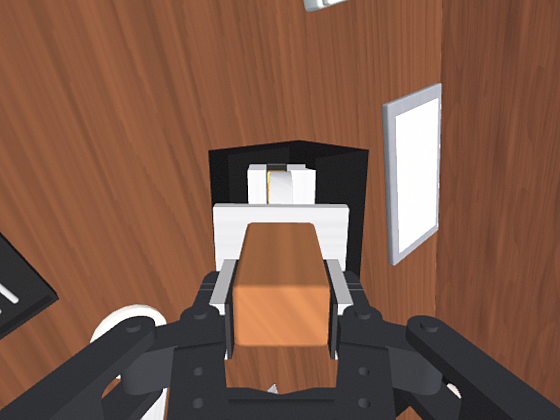

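View pics/s11.png

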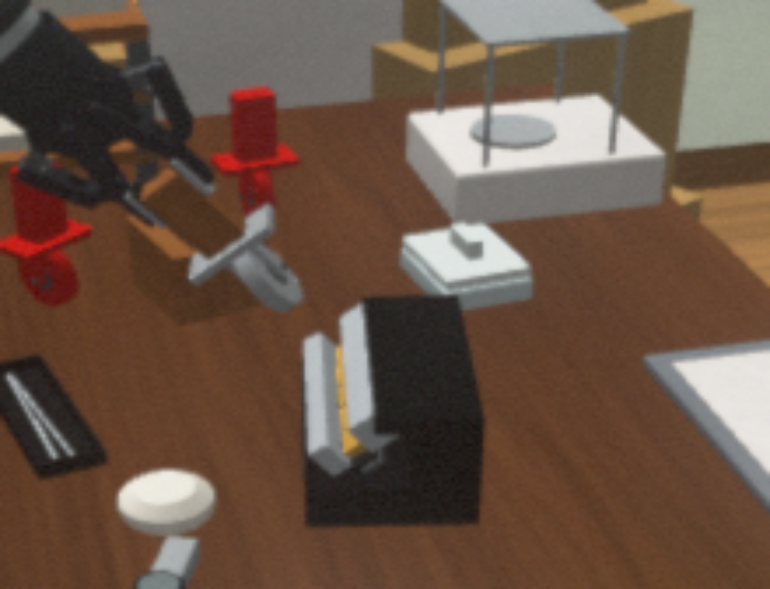

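```bash
cat >> h.py <<'E'
def st(y,L=.108):
    s=ctrl.observe(); R=Rg(); n=-R[:,2]; f=s['force']-np.array([.16,-.12,-3.86])
    d=(s['ee_pos']-gpt(0,0,0))
    print('t',round(s['clock'],2),'xs',round(d@R[:,0]*1e3,2),'y',round(-d@R[:,1]*1e3,2),'wheel depth',round(-(d@n-L)*1e3,2),'Fn',round(f@n,2),'Fx',round(f@R[:,0],2),'Fy',round(-f@R[:,1],2))
    delta(gpt(0,y,.1),R=R)
E
python3 -m pendant '[[1,[-1,0.5,15],[0,0,0]],[1,[-2,1,25],[0,0,0]],[1,[-2.4,1.2,34],[0,0,0]],[1,[-2.4,1.2,36],[0,0,0]],[1,[-2.4,1.2,36],[0,0,0]],[1,[-2.4,1.2,36],[0,0,0]]]'
python3 - <<'E'
from h import *
st(.062)
save('w12.png',cv2.resize(ctrl.get_image('wrist')[120:240,200:360],None,fx=5,fy=5)); st(.062)
E
```

```text
clock: 12.88
ee_pos: [0.4698, 0.1137, 0.159]
orientation: [-3.141, -0.698, -0.211]
force: [0.4, -0.3, -4.3]
gripper_width: 0.0348
t 12.88 xs -1.87 y 61.23 wheel depth -4.06 Fn -0.48 Fx -0.09 Fy -0.17
shift [ 1.9 -0.8 12.1] turn [-0.    0.01 -0.  ]
t 12.93 xs -1.79 y 61.27 wheel depth -4.22 Fn -0.53 Fx 0.06 Fy 0.26
shift [ 1.8 -0.7 12.2] turn [-0.02 -0.01 -0.  ]
```

View pics/w12.png

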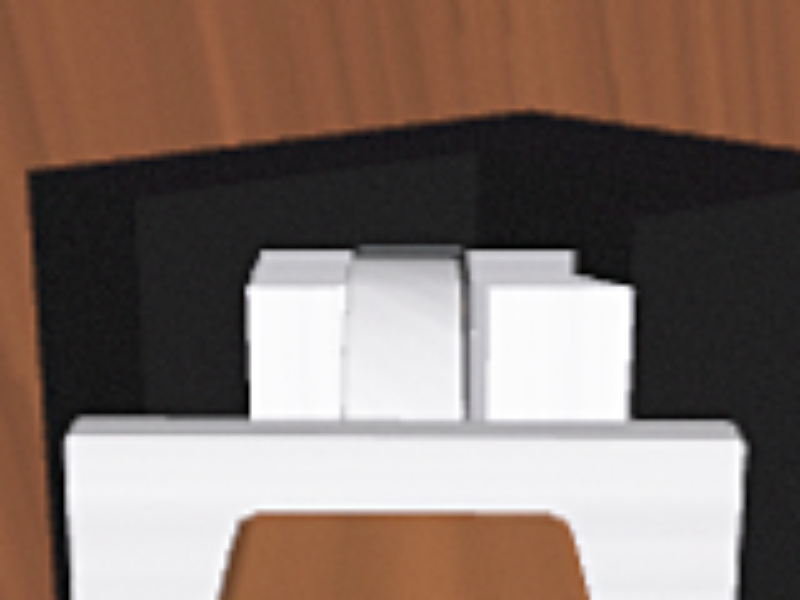

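```bash
python3 -m pendant '[[1,[2,-0.7,0],[0,0,0]],[1,[2,-0.7,0],[0,0,0]],[1,[2,-0.7,4],[0,0,0]],[1,[2,-0.7,8],[0,0,0]],[1,[2,-0.7,11],[0,0,0]],[1,[2,-0.7,11],[0,0,0]]]'
python3 - <<'E'
from h import *
st(.062)
save('w13.png',cv2.resize(ctrl.get_image('wrist')[120:240,200:360],None,fx=5,fy=5)); st(.062)
E
```

```text
clock: 13.43
ee_pos: [0.4776, 0.1121, 0.1502]
orientation: [3.14, -0.696, -0.211]
force: [-1.0, 0.1, -4.3]
gripper_width: 0.0345
t 13.43 xs -1.48 y 61.22 wheel depth 7.82 Fn 0.44 Fx -1.14 Fy -0.07
shift [ 1.5 -0.8  0.2] turn [0.06 0.14 0.02]
t 13.48 xs -1.46 y 61.24 wheel depth 7.66 Fn 0.13 Fx 0.22 Fy -0.13
shift [ 1.5 -0.8  0.3] turn [0.06 0.14 0.02]
```

View pics/w13.png

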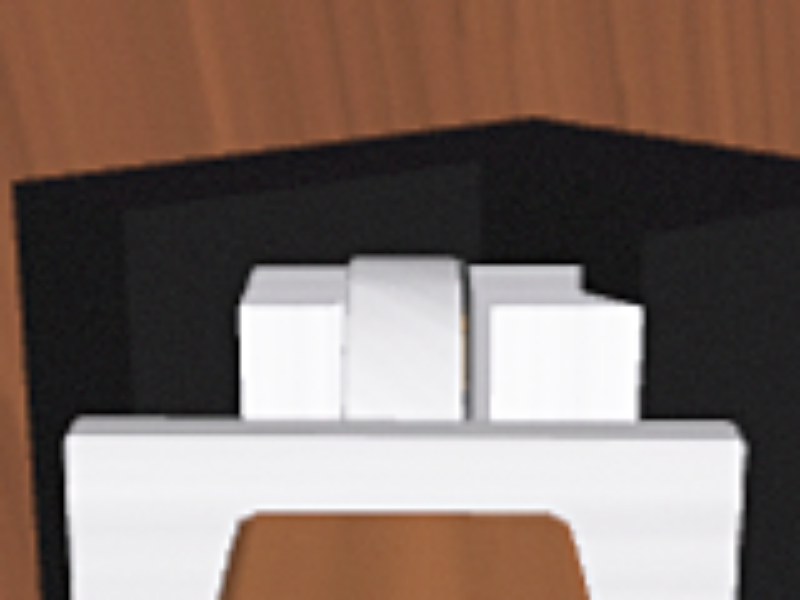

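```bash
python3 -m pendant '[[1,[1.5,-0.8,0],[0,0,0]],[1,[1.5,-0.8,0],[0,0,0]],[1,[1.5,-0.8,1.5],[0,0,0]],[1,[1.5,-0.8,2.5],[0,0,0]],[1,[1.5,-0.8,2.5],[0,0,0]]]'
python3 - <<'E'
from h import *
st(.062)
E
```

```text
clock: 13.9
ee_pos: [0.4806, 0.1125, 0.15]
orientation: [3.141, -0.697, -0.211]
force: [0.6, -0.7, -3.0]
gripper_width: 0.0342
t 13.9 xs 0.56 y 62.29 wheel depth 9.83 Fn 0.28 Fx 1.0 Fy -0.5
shift [-0.6  0.3 -1.8] turn [0.03 0.08 0.01]
```

Now feel down in small steps.

```bash
python3 -m pendant '[[1,[-0.5,0,1],[0,0,0]],[1,[-0.5,0,2],[0,0,0]],[1,[-0.5,0,2],[0,0,0]]]';python3 -c "
from h import *
st(.062)"; python3 -m pendant '[[1,[0,0,1],[0,0,0]],[1,[0,0,2],[0,0,0]],[1,[0,0,2],[0,0,0]]]';python3 -c "
from h import *
st(.062)"
```

```text
clock: 14.15
ee_pos: [0.4814, 0.1123, 0.148]
orientation: [3.141, -0.697, -0.211]
force: [-0.5, 0.3, -3.4]
gripper_width: 0.0342
t 14.15 xs -0.07 y 62.25 wheel depth 11.85 Fn 0.78 Fx -0.27 Fy 0.27
shift [ 0.1  0.3 -3.9] turn [0.03 0.09 0.01]
clock: 14.4
ee_pos: [0.4828, 0.112, 0.1466]
orientation: [3.141, -0.697, -0.211]
force: [-0.8, 0.7, -4.4]
gripper_width: 0.0343
t 14.4 xs 0.08 y 62.28 wheel depth 13.86 Fn 0.32 Fx -1.16 Fy 0.61
shift [-0.1  0.3 -5.9] turn [0.03 0.08 0.01]
```

```bash
for i in 1 2 3; do python3 -m pendant '[[1,[0,0,1],[0,0,0]],[1,[0,0,1.5],[0,0,0]],[1,[0,0,1.5],[0,0,0]]]' >/dev/null;python3 -c "
from h import *
st(.062)"; done
```

```text
t 14.65 xs 0.07 y 62.29 wheel depth 15.3 Fn -0.12 Fx 0.07 Fy 0.49
shift [-0.1  0.3 -7.3] turn [0.03 0.08 0.01]
t 14.9 xs 0.24 y 62.4 wheel depth 16.62 Fn 4.6 Fx -0.24 Fy 0.98
shift [-0.2  0.4 -8.6] turn [0.02 0.06 0.01]
t 15.15 xs 0.27 y 62.44 wheel depth 18.0 Fn 6.75 Fx -1.58 Fy -0.14
shift [ -0.3   0.4 -10. ] turn [0.01 0.05 0.01]
```

```bash
for i in 1 2 3; do python3 -m pendant '[[1,[0,0,0.6],[0,0,0]],[1,[0,0,1.2],[0,0,0]],[1,[0,0,1.2],[0,0,0]]]' >/dev/null;python3 -c "
from h import *
st(.062)"; done
```

```text
t 15.4 xs 0.24 y 62.43 wheel depth 19.19 Fn 7.65 Fx -0.44 Fy -0.2
shift [ -0.2   0.4 -11.2] turn [0.01 0.05 0.01]
t 15.65 xs 0.23 y 62.43 wheel depth 20.4 Fn 7.92 Fx -1.34 Fy 0.27
shift [ -0.2   0.4 -12.4] turn [0.01 0.05 0.01]
t 15.9 xs 0.26 y 62.53 wheel depth 21.49 Fn 11.08 Fx -2.13 Fy 0.19
shift [ -0.3   0.5 -13.5] turn [0.   0.04 0.  ]
```

```bash
for i in 1 2 3; do python3 -m pendant '[[1,[0,0,0.4],[0,0,0]],[1,[0,0,0.7],[0,0,0]],[1,[0,0,0.7],[0,0,0]]]' >/dev/null;python3 -c "
from h import *
st(.062)"; done
```

```text
t 16.15 xs 0.26 y 62.65 wheel depth 21.89 Fn 16.48 Fx -2.8 Fy 0.33
shift [ -0.3   0.6 -13.9] turn [-0.01  0.03  0.  ]
t 16.4 xs 0.31 y 62.76 wheel depth 22.32 Fn 22.89 Fx -1.57 Fy 0.03
shift [ -0.3   0.8 -14.3] turn [-0.02  0.02 -0.  ]
t 16.65 xs 0.33 y 62.88 wheel depth 22.73 Fn 28.94 Fx -3.31 Fy 0.47
shift [ -0.3   0.9 -14.7] turn [-0.03  0.01 -0.01]
```

```bash
python3 -m pendant '[[1,[-0.3,0,-1],[0,0,0]],[1,[-0.3,2,-1],[0,0,0]],[1,[-0.3,4,-1],[0,0,0]],[1,[-0.3,7,-1],[0,0,0]],[1,[-0.3,10,-1],[0,0,0]],[1,[-0.3,10,-1],[0,0,0]]]' >/dev/null;python3 -c "
from h import *
st(.052)"
```

```text
t 17.15 xs 0.36 y 53.96 wheel depth 21.97 Fn 17.75 Fx -4.54 Fy 3.01
shift [ -0.3   1.9 -14. ] turn [-0.21 -0.06 -0.04]
```

```bash
python3 -m pendant '[[1,[-0.3,3,0],[0,0,0]],[1,[-0.5,6,0],[0,0,0]],[1,[-0.5,9,0],[0,0,0]],[1,[-0.5,12,0],[0,0,0]],[1,[-0.5,12,0],[0,0,0]]]' >/dev/null;python3 -c "
from h import *
st(.040)";  python3 -m pendant '[[1,[0,3,0],[0,0,0]],[1,[0,6,0],[0,0,0]],[1,[0,9,0],[0,0,0]],[1,[0,12,0],[0,0,0]],[1,[0,12,0],[0,0,0]]]' >/dev/null;python3 -c "
from h import *
st(.028)"
```

```text
t 17.57 xs 0.19 y 40.6 wheel depth 22.02 Fn 19.17 Fx -2.0 Fy 0.08
shift [ -0.2   0.6 -14. ] turn [-0.02 -0.04  0.  ]
t 17.98 xs 0.18 y 29.56 wheel depth 21.96 Fn 20.24 Fx -3.23 Fy 4.8
shift [ -0.2   1.5 -14. ] turn [-0.16 -0.09 -0.04]
```

```bash
for i in 1 2 3; do python3 -m pendant '[[1,[0,3,0],[0,0,0]],[1,[0,6,0],[0,0,0]],[1,[0,9,0],[0,0,0]],[1,[0,12,0],[0,0,0]],[1,[0,12,0],[0,0,0]]]' >/dev/null;python3 -c "
from h import *
st(.028)"; done
```

```text
t 18.4 xs 0.22 y 16.79 wheel depth 22.0 Fn 19.85 Fx -1.37 Fy 1.07
shift [ -0.2 -11.2 -14. ] turn [-0.04 -0.05  0.01]
t 18.82 xs 0.15 y 4.27 wheel depth 22.04 Fn 21.56 Fx -1.75 Fy -0.17
shift [ -0.1 -23.7 -14.1] turn [ 0.03 -0.02  0.02]
t 19.23 xs 0.18 y -7.04 wheel depth 22.01 Fn 20.78 Fx -2.44 Fy 2.75
shift [ -0.2 -35.1 -14. ] turn [-0.06 -0.06  0.  ]
```

```bash
for i in 1 2 3 4; do python3 -m pendant '[[1,[0,3,0],[0,0,0]],[1,[0,6,0],[0,0,0]],[1,[0,9,0],[0,0,0]],[1,[0,12,0],[0,0,0]],[1,[0,12,0],[0,0,0]]]' >/dev/null;python3 -c "
from h import *
st(.028)"; done
```

```text
t 19.65 xs 0.18 y -19.8 wheel depth 22.1 Fn 20.8 Fx -0.65 Fy -0.44
shift [ -0.2 -47.8 -14.1] turn [ 0.04 -0.01  0.04]
t 20.07 xs 0.17 y -31.35 wheel depth 22.07 Fn 19.89 Fx -1.29 Fy 3.14
shift [ -0.2 -59.4 -14. ] turn [-0.02 -0.03  0.  ]
t 20.48 xs 0.14 y -43.7 wheel depth 22.15 Fn 18.98 Fx -0.53 Fy 0.78
shift [ -0.1 -71.7 -14.2] turn [ 0.03 -0.    0.05]
t 20.9 xs 0.12 y -55.96 wheel depth 22.19 Fn 18.0 Fx -1.47 Fy 0.25
shift [ -0.  -83.9 -14.3] turn [0.05 0.01 0.06]
```

```bash
python3 -m pendant '[[1,[0,3,0.2],[0,0,0]],[1,[0,6,0.2],[0,0,0]],[1,[0,9,0.2],[0,0,0]],[1,[0,12,0.2],[0,0,0]],[1,[0,12,0.2],[0,0,0]]]' >/dev/null;python3 -c "
from h import *
st(-.068)"; python3 -m pendant '[[1,[0,0,-10],[0,0,0]],[1,[0,0,-30],[0,0,0]],[1,[0,0,-60],[0,0,0]],[1,[0,0,-60],[0,0,0]],[1,[0,0,-60],[0,0,0]]]'
python3 - <<'E'
from h import *
st(-.068);save('w14.png',ctrl.get_image('wrist')); im=ctrl.get_image('side');save('s14.png',cv2.resize(im[160:270,260:370],None,fx=5.4,fy=5.4))
E
```

```text
t 21.32 xs 0.12 y -67.98 wheel depth 22.38 Fn 20.09 Fx -1.36 Fy 0.58
shift [ -0.1   0.  -14.4] turn [0.05 0.02 0.08]
clock: 21.73
ee_pos: [0.4241, -0.0084, 0.1882]
orientation: [3.14, -0.704, -0.21]
force: [0.4, -0.2, -4.4]
gripper_width: 0.0345
t 21.73 xs 2.25 y -67.82 wheel depth -38.73 Fn -0.54 Fx -0.19 Fy -0.0
shift [-2.5  0.1 46.7] turn [ 0.06 -0.36  0.06]
```

View pics/w14.png

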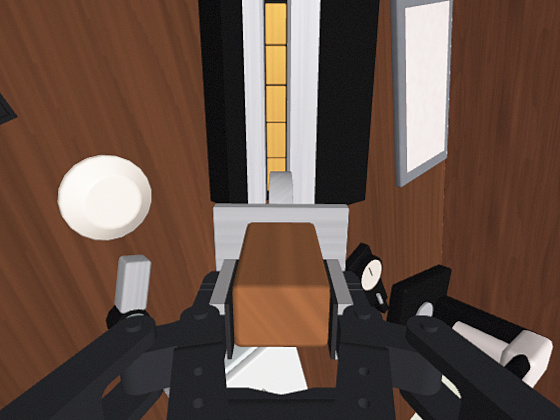

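View pics/s14.png

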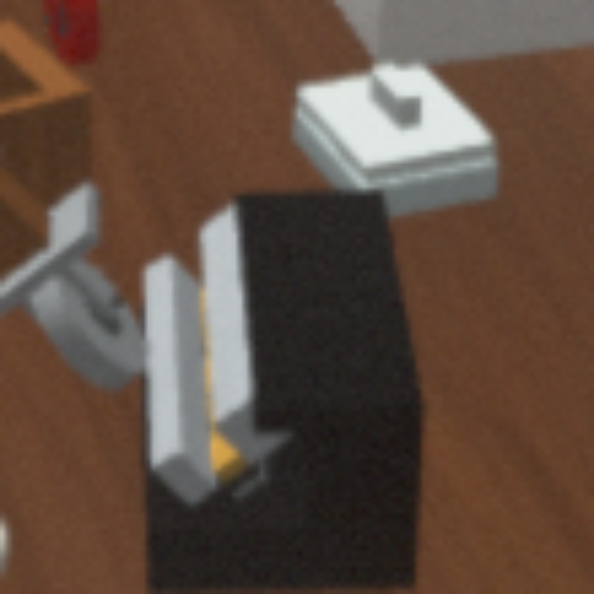

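Run:
```python
from h import *
delta([.4843,.3229,.24],14.5); delta([.4843,.3229,.115],14.5)
```

```text
shift [  29.  -336.5  -48.9] turn [  9.29 -39.1  -25.5 ]
shift [ -51.1 -336.6   47.1] turn [  9.29 -39.1  -25.5 ]
```

```bash
python3 -m pendant '[[1,[15,-5,-22],[0,0,0]],[1,[29,-35,-44],[1,-4.3,-2.8]],[1,[29,-70,-49],[2.1,-8.7,-5.7]],[1,[29,-105,-49],[3.1,-13,-8.5]],[1,[29,-140,-49],[4.1,-17.4,-11.3]],[1,[29,-175,-49],[5.2,-21.7,-14.2]],[1,[29,-210,-49],[6.2,-26.1,-17]],[1,[29,-245,-49],[7.2,-30.4,-19.8]],[1,[29,-280,-49],[8.3,-34.8,-22.7]],[1,[29,-312,-49],[9.3,-39.1,-25.5]],[1,[29,-336,-49],[9.3,-39.1,-25.5]],[1,[29,-336,-49],[9.3,-39.1,-25.5]],[1,[29,-336,-49],[9.3,-39.1,-25.5]],[1,[29,-336,-49],[9.3,-39.1,-25.5]]]'
python3 - <<'E'
from h import *
delta([.4843,.3229,.165],14.5); save('w15.png',ctrl.get_image('wrist')); delta([.4843,.3229,.165],14.5)
E
```

```text
clock: 23.0
ee_pos: [0.4843, 0.3219, 0.2377]
orientation: [3.14, 0.003, 0.253]
force: [-0.3, -0.6, -3.6]
gripper_width: 0.0342
shift [ 0.5 -1.1 72.7] turn [0.11 0.17 0.01]
shift [ 0.6 -1.4 73.6] turn [ 0.09  0.11 -0.03]
```

View pics/w15.png

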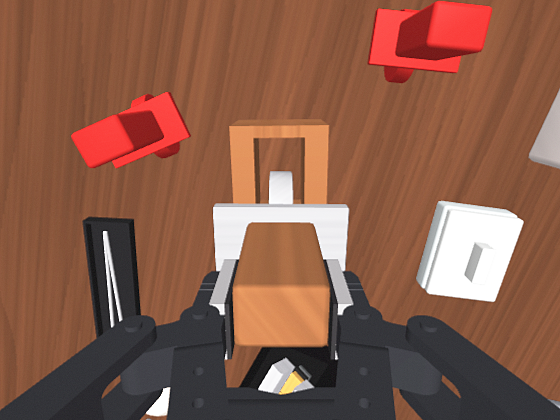

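```bash
python3 -m pendant '[[1,[0.5,-1.2,20],[0,0,0]],[1,[0.5,-1.2,50],[0,0,0]],[1,[0.5,-1.2,80],[0,0,0]],[1,[0.5,-1.2,105],[0,0,0]],[1,[0.5,-1.2,118],[0,0,0]],[1,[0.5,-1.2,122],[0,0,0]],[1,[0.5,-1.2,122],[0,0,0]],[1,[0.5,-1.2,122],[0,0,0]]]'; python3 -c "
from h import *
delta([.4843,.3229,.1141],14.5)"
```

```text
clock: 23.72
ee_pos: [0.4862, 0.324, 0.1207]
orientation: [-3.141, -0.005, 0.253]
force: [1.2, -0.5, -2.7]
gripper_width: 0.0345
shift [-2.2  0.6  6.6] turn [-0.02 -0.27 -0.03]
```

```bash
python3 -m pendant '[[1,[-1.5,0.5,0],[0,0,0]],[1,[-1.5,0.5,0],[0,0,0]]]'; python3 -c "
from h import *
delta([.4843,.3229,.1141],14.5)"
```

```text
clock: 23.88
ee_pos: [0.4849, 0.3234, 0.1214]
orientation: [-3.141, -0.006, 0.253]
force: [-0.9, 0.7, -4.6]
gripper_width: 0.0343
shift [-0.8  0.3  7.3] turn [-0.03 -0.32 -0.  ]
```

```bash
python3 -m pendant '[[1,[-0.5,0,4],[0,0,0]],[1,[-0.5,0,7],[0,0,0]],[1,[-0.5,0,7],[0,0,0]],[1,[-0.5,0,7],[0,0,0]]]'; python3 -c "
from h import *
delta([.4843,.3229,.1141],14.5)"
```

```text
clock: 24.22
ee_pos: [0.4842, 0.3232, 0.114]
orientation: [-3.141, -0.004, 0.253]
force: [-2.0, -1.4, 5.3]
gripper_width: 0.034
shift [ 0.   0.4 -0.1] turn [-0.02 -0.25  0.01]
```

Seated (contact force appears at the same height). Release and rise.

```bash
python3 -m pendant '[[0.4,[0,0,0],[0,0,0]],[0,[0,0,0],[0,0,0]],[0,[0,0,0],[0,0,0]],[0,[0,0,0],[0,0,0]],[0,[0,0,-15],[0,0,0]],[0,[0,0,-50],[0,0,0]],[0,[0,0,-90],[0,0,0]],[0,[0,0,-130],[0,0,0]],[0,[0,0,-160],[0,0,0]],[0,[0,0,-160],[0,0,0]],[0,[0,0,-160],[0,0,0]]]'
python3 - <<'E'
from h import *
T=pose();C=cam('wrist',T); im=ctrl.get_image('wrist'); save('w16.png',im)
im=ctrl.get_image('side');save('s16.png',cv2.resize(im[130:230,200:330],None,fx=5.4,fy=5.4))
delta([.466,-.289,.22],4)
E
```

```text
clock: 25.13
ee_pos: [0.4844, 0.3235, 0.2753]
orientation: [-3.141, -0.008, 0.253]
force: [0.5, -0.3, -0.9]
gripper_width: 0.0853
shift [-168.8  587.9   51.2] turn [3.00e-02 1.00e-02 1.05e+01]
```

View pics/w16.png

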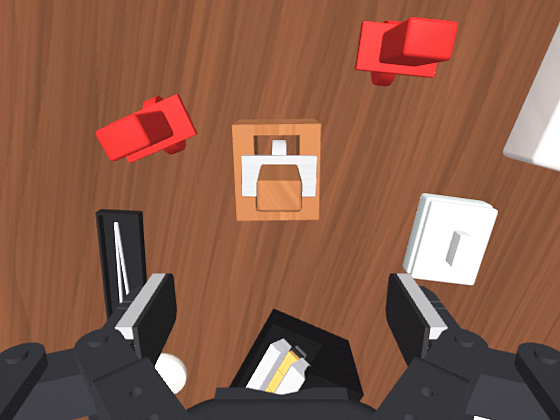

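View pics/s16.png

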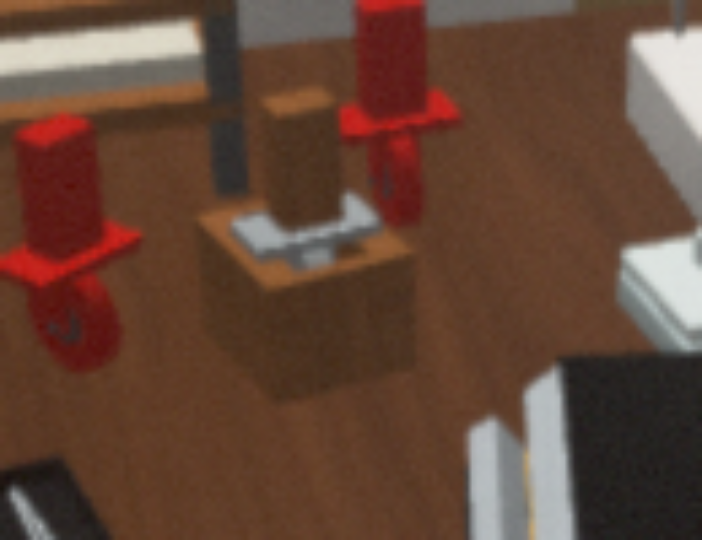

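```bash
python3 -m pendant '[[0,[-10,38,0],[0,0,2]],[0,[-22,76,0],[0,0,4]],[0,[-33,114,0],[0,0,6]],[0,[-44,152,0],[0,0,8]],[0,[-55,190,0],[0,0,10.5]],[0,[-66,228,0],[0,0,10.5]],[0,[-77,266,0],[0,0,10.5]],[0,[-88,304,0],[0,0,10.5]],[0,[-99,342,0],[0,0,10.5]],[0,[-110,380,0],[0,0,10.5]],[0,[-121,418,0],[0,0,10.5]],[0,[-132,456,0],[0,0,10.5]],[0,[-143,494,10],[0,0,10.5]],[0,[-154,530,20],[0,0,10.5]],[0,[-164,565,35],[0,0,10.5]],[0,[-169,588,50],[0,0,10.5]],[0,[-169,588,50],[0,0,10.5]],[0,[-169,588,50],[0,0,10.5]]]'
python3 - <<'E'
from h import *
T=pose();C=cam('wrist',T); im=ctrl.get_image('wrist'); save('w17.png',im)
for r in ctrl.trace('stone_box','wrist')[:1]: print(r['confidence'],rect(r['region'],C,.043))
delta([.4666,-.2899,.067],4)
E
```

```text
clock: 26.73
ee_pos: [0.4645, -0.2885, 0.218]
orientation: [-3.136, 0.004, 0.067]
force: [0.8, 0.8, 0.8]
gripper_width: 0.0855
0.62 ((465.2626953125, -288.33843994140625), (126.40421295166016, 157.27371215820312), 3.9811336994171143)
shift [  0.4   2.7 153.6] turn [-0.15  0.01  0.01]
```

View pics/w17.png

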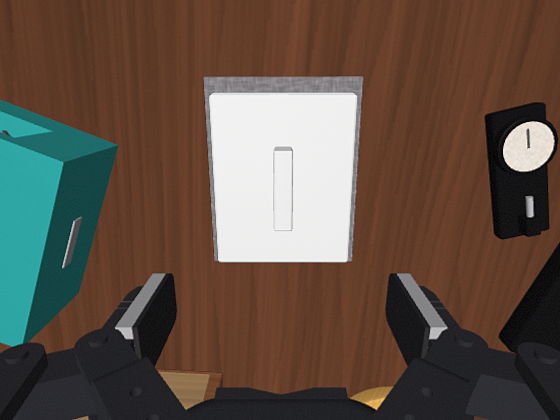

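```bash
python3 -m pendant '[[0,[0.3,2,40],[0,0,0]],[0,[0.3,2,80],[0,0,0]],[0,[0.3,2,115],[0,0,0]],[0,[0.3,2,140],[0,0,0]],[0,[0.3,2,152],[0,0,0]],[0,[0.3,2,152],[0,0,0]],[0,[0.3,2,152],[0,0,0]],[1,[0.3,2,152],[0,0,0]],[1,[0.3,2,152],[0,0,0]],[1,[0.3,2,152],[0,0,0]],[1,[0.3,2,152],[0,0,0]],[1,[0.3,2,152],[0,0,0]],[1,[0.3,2,152],[0,0,0]],[1,[0.3,2,152],[0,0,0]],[1,[0.3,2,152],[0,0,0]]]' 60
python3 - <<'E'
from h import *
print(ctrl.observe()['force'])
E
```

```text
clock: 28.08
ee_pos: [0.4672, -0.2908, 0.0699]
orientation: [-3.141, -0.002, 0.07]
force: [-0.9, -0.1, 0.5]
gripper_width: 0.0001
[-0.86281928 -0.06112198  0.53132058]
```

Run:
```python
from h import *
save('w18.png',ctrl.get_image('wrist'))
im=ctrl.get_image('side');save('s18.png',cv2.resize(im[250:420,220:400],None,fx=4.2,fy=3.5))
```

```text
(no output)
```

View pics/w18.png

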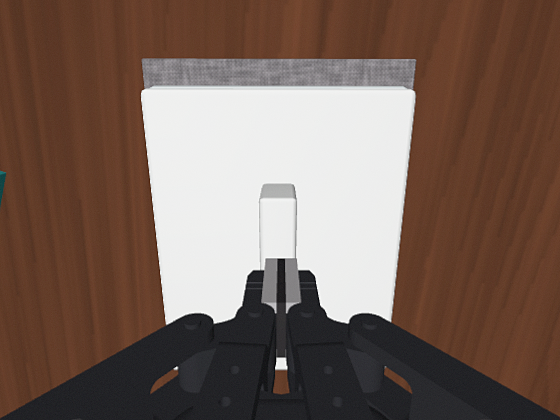

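View pics/s18.png

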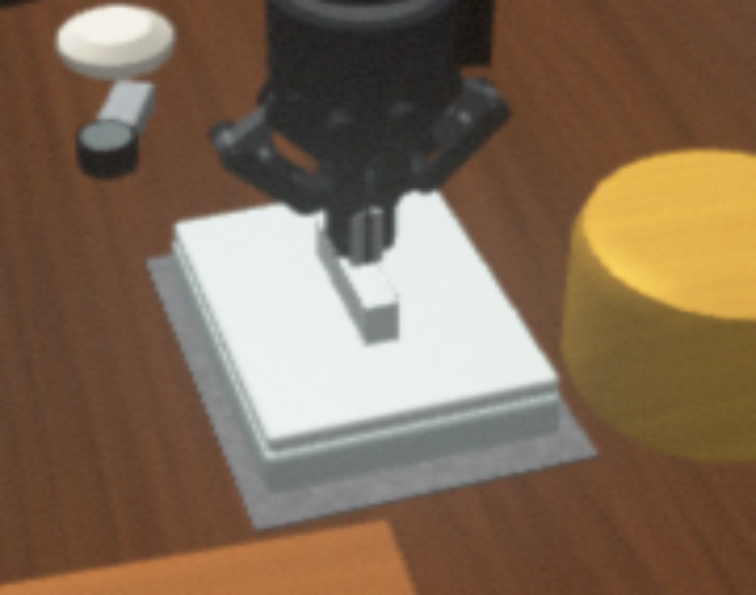

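```bash
python3 -m pendant '[[0,[0,0,0],[0,0,0]],[0,[0,0,0],[0,0,0]],[0,[0,0,0],[0,0,0]],[0,[0,0,0],[0,0,0]],[0,[0,0,0],[0,0,0]]]'
python3 - <<'E'
from h import *
s=ctrl.observe();print(s['force'],s['ee_pos'],s['qd'])
T=pose();C=cam('wrist',T);im=ctrl.get_image('wrist');save('w19.png',im)
for r in ctrl.trace('stone_box','wrist')[:1]: print(r['confidence'],rect(r['region'],C,.043))
im=ctrl.get_image('side');save('s19.png',cv2.resize(im[250:420,220:400],None,fx=4.2,fy=3.5))
E
```

```text
clock: 28.6
ee_pos: [0.4673, -0.2908, 0.0699]
orientation: [-3.141, -0.002, 0.07]
force: [0.5, -0.6, -0.0]
gripper_width: 0.0605
[ 0.52362796 -0.62568998 -0.02955664] [ 0.46726163 -0.2907875   0.06989   ] [-5.55678650e-04  3.92132954e-05  8.21270653e-05 -2.01432684e-04
  6.12250698e-04 -2.00096046e-04]
0.66 ((465.4458923339844, -289.0797424316406), (126.26139831542969, 157.7429962158203), 3.9469971656799316)
```

View pics/w19.png

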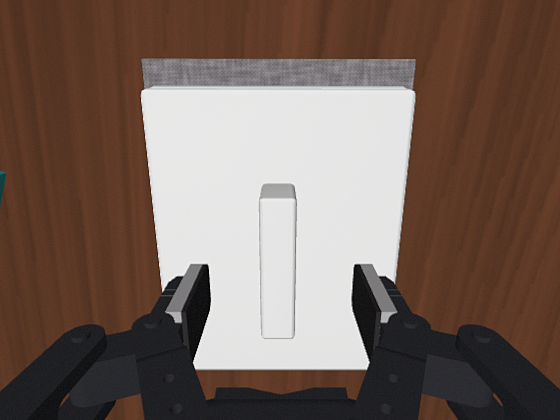

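View pics/s19.png

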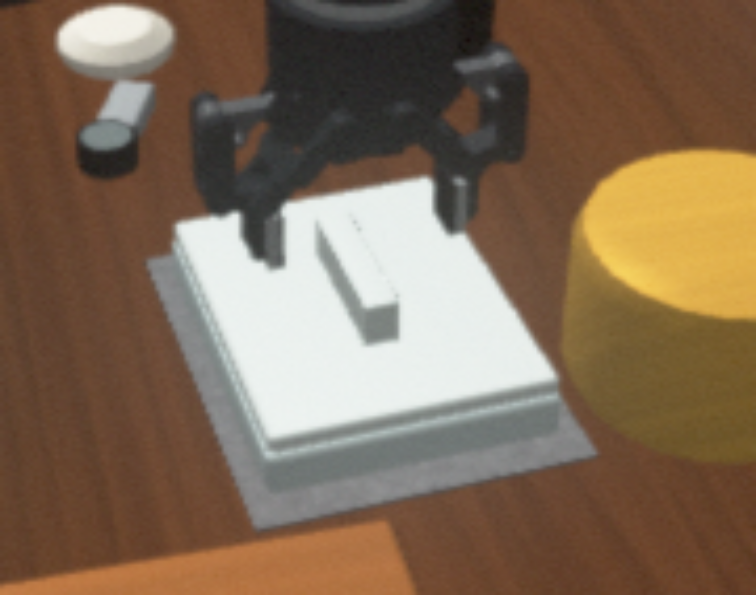

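```bash
python3 -m pendant '[[0.3,[0,0,3],[0,0,0]],[0.3,[0,0,6],[0,0,0]],[0.3,[0,0,6],[0,0,0]],[0.3,[0,0,6],[0,0,0]]]'; python3 -m pendant '[[1,[0,0,0],[0,0,0]],[1,[0,0,0],[0,0,0]],[1,[0,0,0],[0,0,0]],[1,[0,0,0],[0,0,0]],[1,[0,0,0],[0,0,0]],[1,[0,0,0],[0,0,0]],[1,[0,0,0],[0,0,0]]]' 60
python3 - <<'E'
from h import *
s=ctrl.observe();print(s['force'],s['ee_pos'],s['qd'].round(3))
save('w20.png',ctrl.get_image('wrist'))
E
```

```text
clock: 29.08
ee_pos: [0.467, -0.2905, 0.0634]
orientation: [-3.141, -0.001, 0.07]
force: [-0.6, -0.3, -0.5]
gripper_width: 0.0598
clock: 29.67
ee_pos: [0.4672, -0.2909, 0.0643]
orientation: [3.142, -0.001, 0.07]
force: [-2.9, 0.8, 4.4]
gripper_width: 0.0129
[-2.85992914  0.83783126  4.38063068] [ 0.46715365 -0.29092321  0.06431281] [-0.    -0.001 -0.     0.    -0.002  0.002]
```

View pics/w20.png

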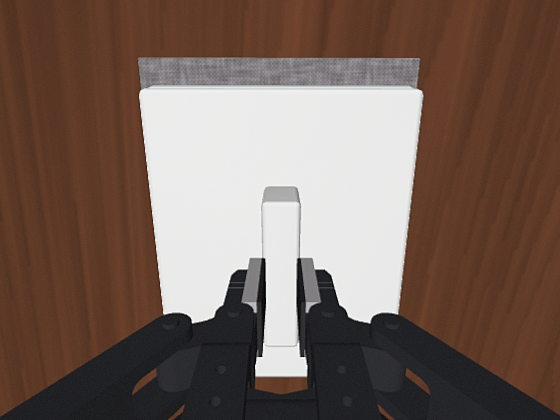

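```bash
python3 - <<'E'
from h import *
delta([.587,.0255,.225],-12.1); delta([.587,.0255,.165],-12.1)
E
python3 -m pendant '[[1,[0,0,-8],[0,0,0]],[1,[0,0,-30],[0,0,0]],[1,[0,0,-70],[0,0,0]],[1,[0,0,-110],[0,0,0]],[1,[0,0,-145],[0,0,0]],[1,[0,0,-160],[0,0,0]],[1,[0,0,-160],[0,0,0]]]'
python3 - <<'E'
from h import *
delta([.587,.0255,.225],-12.1)
save('w21.png',ctrl.get_image('wrist'))
E
```

```text
shift [ 141.9 -307.3 -160.5] turn [-1.00e-02 -8.00e-02  1.61e+01]
shift [ 141.8 -307.3 -100.5] turn [-1.00e-02 -8.00e-02  1.61e+01]
clock: 30.3
ee_pos: [0.4697, -0.2927, 0.2292]
orientation: [3.135, -0.01, 0.07]
force: [0.6, -1.0, -3.5]
gripper_width: 0.013
shift [ 139.2 -309.3    3.4] turn [ 0.33 -0.61 16.11]
```

View pics/w21.png

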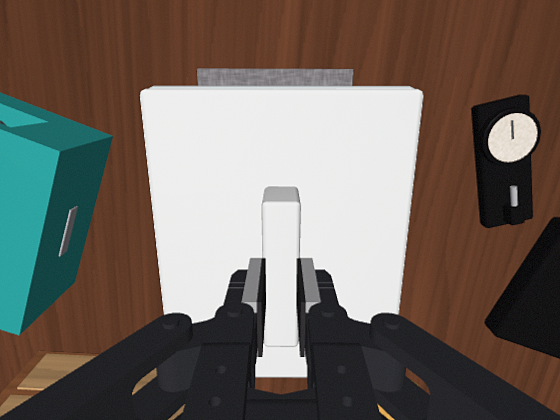

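Box is held as before. Over to the case.

```bash
python3 -m pendant '[[1,[10,-22,0],[0,0,2]],[1,[24,-54,0],[0,0,4]],[1,[39,-86,0],[0,0,7]],[1,[53,-118,0],[0,0,10]],[1,[68,-150,0],[0,0,13]],[1,[82,-182,0],[0,0,16.1]],[1,[97,-214,0],[0,0,16.1]],[1,[112,-248,0],[0,0,16.1]],[1,[127,-282,0],[0,0,16.1]],[1,[136,-300,0],[0,0,16.1]],[1,[140,-308,0],[0,0,16.1]],[1,[140,-308,0],[0,0,16.1]],[1,[140,-308,0],[0,0,16.1]],[1,[140,-308,0],[0,0,16.1]]]'
python3 - <<'E'
from h import *
delta([.587,.0255,.165],-12.1)
im=ctrl.get_image('side');save('s22.png',cv2.resize(im[100:290,200:420],None,fx=3.5,fy=3.1))
delta([.587,.0255,.157],-12.1)
E
```

```text
clock: 31.52
ee_pos: [0.5841, 0.0249, 0.2227]
orientation: [3.141, 0.001, -0.212]
force: [0.4, 0.1, -3.1]
gripper_width: 0.0134
shift [ 2.8 -1.2 57.7] turn [ 0.04  0.07 -0.07]
shift [ 2.4 -1.4 66.2] turn [ 0.02  0.02 -0.1 ]
```

View pics/s22.png

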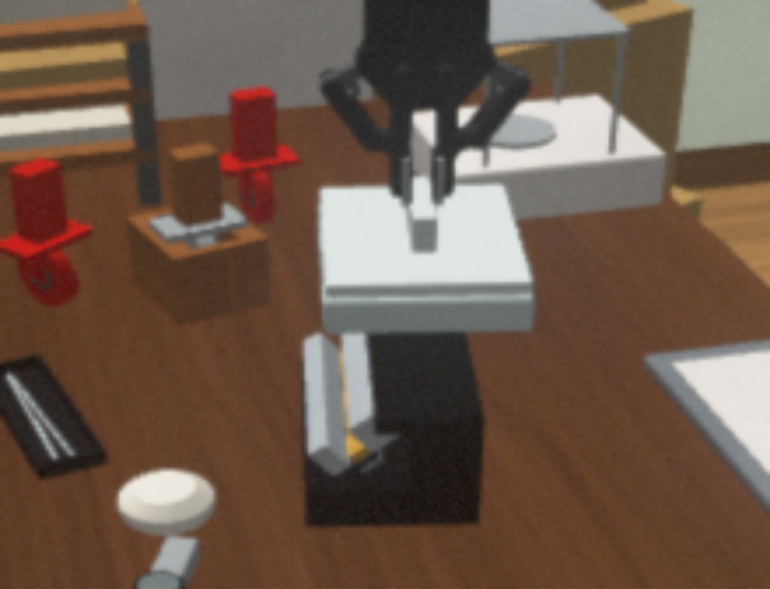

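```bash
python3 -m pendant '[[1,[2.5,-1.4,15],[0,0,0]],[1,[2.5,-1.4,35],[0,0,0]],[1,[2.5,-1.4,50],[0,0,0]],[1,[2.5,-1.4,58],[0,0,0]],[1,[2.5,-1.4,60],[0,0,0]],[1,[2.5,-1.4,60],[0,0,0]],[1,[2.5,-1.4,60],[0,0,0]]]'
python3 - <<'E'
from h import *
delta([.587,.0255,.156],-12.1)
E
```

```text
clock: 32.15
ee_pos: [0.5887, 0.0264, 0.1652]
orientation: [-3.141, -0.003, -0.212]
force: [0.4, 0.4, -3.9]
gripper_width: 0.013
shift [-1.5  1.3  9.2] turn [-0.04 -0.2  -0.05]
```

```bash
python3 -m pendant '[[1,[-1,1,3],[0,0,0]],[1,[-1,1,6],[0,0,0]],[1,[-1,1,8],[0,0,0]],[1,[-1,1,8],[0,0,0]],[1,[-1,1,8],[0,0,0]]]'
python3 - <<'E'
from h import *
delta([.587,.0255,.156],-12.1)
E
```

```text
clock: 32.57
ee_pos: [0.587, 0.0263, 0.1564]
orientation: [-3.141, -0.002, -0.211]
force: [0.3, 0.8, -3.7]
gripper_width: 0.0131
shift [0.1 0.8 0.4] turn [-0.03 -0.12  0.01]
```

```bash
python3 -m pendant '[[1,[0,0,1],[0,0,0]],[1,[0,0,2],[0,0,0]],[1,[0,0,2],[0,0,0]]]'
python3 - <<'E'
from h import *
print(ctrl.observe()['force']); ctrl.get_image('scene'); print(ctrl.observe()['force'],ctrl.observe()['ee_pos'])
E
```

```text
clock: 32.82
ee_pos: [0.5872, 0.0263, 0.1563]
orientation: [-3.141, -0.003, -0.211]
force: [-3.3, 0.5, 5.5]
gripper_width: 0.013
[-3.34089009  0.50720781  5.54070389]
[-3.78485956  0.21115747  6.13944925] [0.58720621 0.02626926 0.156302  ]
```

Seated. Release and rise, then check.

```bash
python3 -m pendant '[[0.5,[0,0,-1],[0,0,0]],[0,[0,0,-1],[0,0,0]],[0,[0,0,-1],[0,0,0]],[0,[0,0,-1],[0,0,0]],[0,[0,0,-15],[0,0,0]],[0,[0,0,-50],[0,0,0]],[0,[0,0,-90],[0,0,0]],[0,[0,0,-120],[0,0,0]],[0,[0,0,-120],[0,0,0]],[0,[0,0,-120],[0,0,0]],[0,[0,0,-120],[0,0,0]]]'
python3 - <<'E'
from h import *
print(ctrl.observe()['qd'].round(3))
T=pose();C=cam('wrist',T);im=ctrl.get_image('wrist');save('w23.png',im)
for th,z in (('stone_box',.135),('ref_stone',.024),('loupe',.02),('gem_gauge',.03)):
  for r in ctrl.trace(th,'wrist')[:1]: print(th,r['confidence'],rect(r['region'],C,z))
im=ctrl.get_image('side');save('s23.png',cv2.resize(im[100:310,200:420],None,fx=3.5,fy=2.85))
im=ctrl.get_image('scene');save('sc23.png',im);C=cam('scene')
for th,z in (('stone_box',.135),('ref_stone',.024),('loupe',.02),('gem_gauge',.03),('small_box',.035),('dock',.07)):
  for r in ctrl.trace(th,'scene')[:1]: print(th,round(r['confidence'],2),r['uv'],rect(r['region'],C,z))
print(ctrl.observe()['clock'])
E
```

```text
clock: 33.78
ee_pos: [0.5863, 0.0263, 0.2736]
orientation: [-3.141, -0.001, -0.211]
force: [0.3, -0.2, -0.2]
gripper_width: 0.0853
[ 0.001  0.024  0.035 -0.     0.     0.001]
stone_box 0.57 ((587.5204467773438, 28.222518920898438), (157.0678253173828, 125.84921264648438), 77.84734344482422)
ref_stone 0.66 ((409.33782958984375, -0.7358589172363281), (65.0626449584961, 62.56580352783203), 26.28028678894043)
loupe 0.85 ((399.2754211425781, -66.49472045898438), (42.23063659667969, 23.292680740356445), 25.991313934326172)
gem_gauge 0.82 ((672.1119384765625, -236.68243408203125), (23.529356002807617, 89.26598358154297), 14.411941528320312)
stone_box 0.76 [296.9, 236.5] ((595.69873046875, 19.914276123046875), (168.04600524902344, 144.0807647705078), 76.8720474243164)
ref_stone 0.75 [237.0, 220.8] ((409.212646484375, -7.058971405029297), (62.4866828918457, 62.51089096069336), 6.051165580749512)
loupe 0.7 [204.7, 240.7] ((396.9725036621094, -95.16494750976562), (69.00514221191406, 37.208431243896484), 57.37221145629883)
gem_gauge 0.81 [240.6, 381.1] ((704.0726318359375, -273.14208984375), (53.782493591308594, 128.62437438964844), 20.209306716918945)
small_box 0.89 [398.0, 221.7] ((708.247802734375, 276.1080017089844), (83.1969223022461, 117.08926391601562), 6.228759288787842)
dock 0.7 [340.2, 167.8] ((496.4573974609375, 303.97430419921875), (99.16343688964844, 145.634521484375), 17.201730728149414)
34.4333
```

View pics/w23.png

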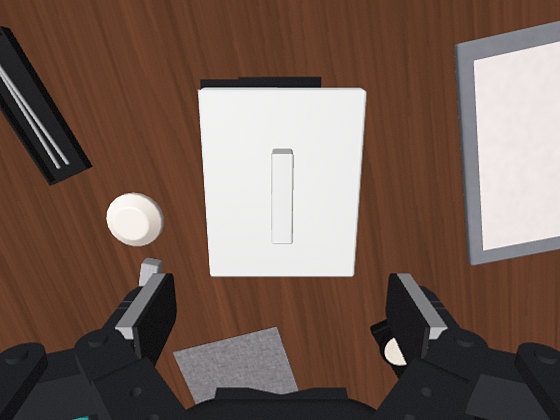

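View pics/s23.png

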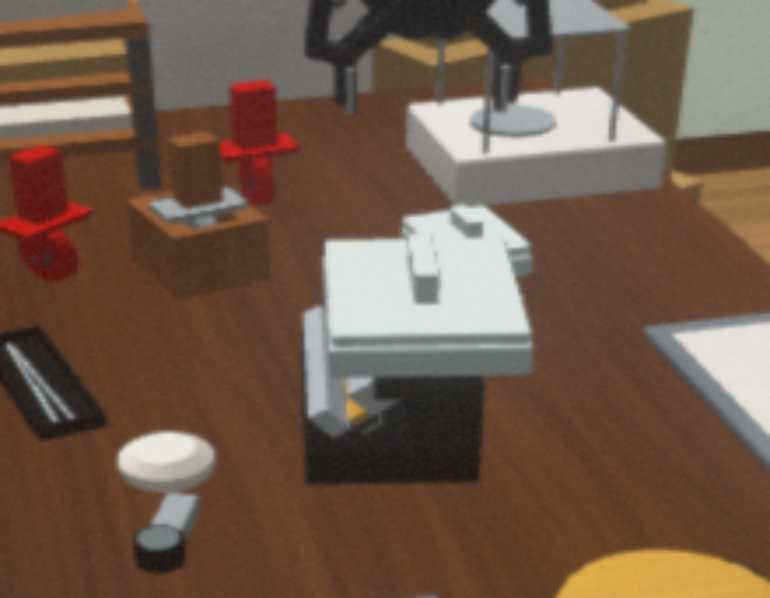

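View pics/sc23.png

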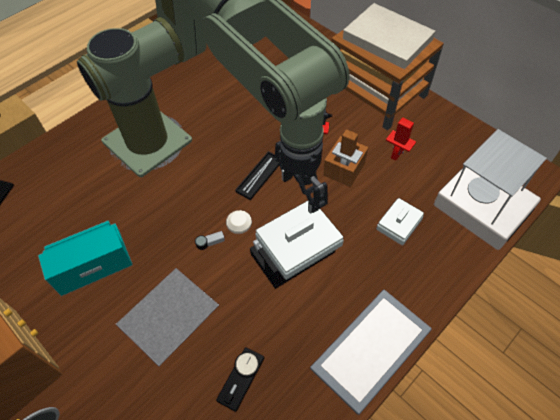

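```bash
python3 -c "
from workcell import ctrl
print(ctrl.finish_job())"
```

```text
the job is handed in; nothing more can be done
None
```

The job is done and handed in at about 34 s of the 72 s allowed. No verdict was reported.

I moved the stone box to the grey pad and rolled the seal bar once along the groove, from y = +62 to y = -68 mm. Then I put the roller back in its dock and the box back on the case.

**Last checks:**
- **Seal bar:** I felt the stop at about 21.4 mm depth. Rolling was at about 22 mm depth and 18–22 N, with a peak reading of 29 N while feeling for the stop. There is no direct reading of the sections. That all five are home is inferred from the steady depth and force along the whole bar; the picture afterwards showed nothing out of line.
- **Roller:** it settled with contact at the same height and position as when I took it. The pictures show the flange lying flat on the dock.
- **Stone box:** it measures within about 2 mm and 0.1° of the case top's centre and axes.
- **Bystanders:** all four show no real move in the scene camera, at most about 5 mm, for the loupe. In the last wrist view the loupe and gem gauge were partly hidden by the gripper, so those readings were off. I went by the scene camera for them.
- **Arm:** it is clear of everything, with the gripper open and the force reading about zero.

**One failed try:** the first attempt to pick the box up from the pad missed. The fingers closed on nothing, above the ridge. I lowered the grip by 6 mm and it then held; the box had not been disturbed.

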